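# Set up the bracelet display stand

## Task

Set up the bracelet display: stand the cork-rolled T-bar by its tapered foot in the stand's brass socket sleeve, resting loosely, and let go of it without pushing the sleeve down by hand; then tap it down with the mallet until the sleeve is fully home and locked, and stand the mallet back upright in the middle of its cork mat. Stack all the display plaques that are out, flat and right way up, in one square pile centred on the stand's felt pad and lined up with it. Leave the bottle, the jar and the gift box where they are.

Things in the scene. Friction and masses are not known exactly. Their poses are not given: they have to be found in the camera images.
- mouth (a point): Centre of the top rim of the brass taper sleeve in the stand's socket. The sleeve's hole is a cone, 34 mm across at the mouth and 23 mm at the foot, 45 mm deep, with 1 mm play round the T-bar's foot; rim 42 mm across outside. It stands 10 mm (or up to 2 mm less) above where it ends up when driven home. Axes: the stand's; z up.
- sleeve (a joint): How far the brass sleeve has been driven down into the stand, m: 0 fully proud, 0.010 home against its stop, its rim then 1.5 mm above the round wooden boss. It moves only under a push of about 8 to 12 N on the seated T-bar (more when pushed fast: 0.4 N extra per mm/s), and stays where it is driven.
- pad (a point): Centre of the dark felt pad (122 x 100 mm, long side along its x) flush on top of the wooden display stand, where the plaques are piled; its z is the height of the surface. The stand is a plank 150 (x) by 370 (y) by 24 mm thick, fixed to the table; the socket's axis is 210 mm from this point along its +y. The socket's boss is 68 mm across and its top is 48 mm above the plank. Axes: the stand's; z up.
- tbar_roll (a point): Centre of the cork roll of the bracelet T-bar: roll 120 mm long along its x, 42 mm diameter, on a steel post 20 mm across. Below the roll centre: collar (48 mm across, 6 mm thick) whose underside is 58 mm down, then the tapered foot, 42 mm long, 32 mm across at the collar and 22 mm at its end. It starts upright in a round wooden parking ring (72 mm across, 50 mm tall, fixed), collar resting on the ring. 0.35 kg (it varies by a fifth).
- tbar_collar (a point): Centre of the underside of the T-bar's collar, 58 mm below the roll's centre on the post's axis: it sits on the sleeve's rim when the foot is seated. z along the post, up.
- mallet_grip (a point): Middle of the handle of the short upright mallet, which stands on its striking face: white nylon head 52 mm across and 36 mm high below, wooden handle 28 mm across above, 100 mm tall in all; this point is 75 mm above the striking face and 25 mm below the handle's top. z along the handle, up. 0.4 kg (it varies by a fifth).
- mat_top (a point): Centre of the top of the round cork mat (100 mm across, 4 mm thick, fixed) on which the mallet stands.
- plaque1_c (a point): Centre of a flat wooden display plaque, 114 (x) by 92 (y) by 16 mm thick, with a notch 50 mm long and 16 mm deep in the middle of each long side, so that its waist is 60 mm wide (y) and can be gripped there; dark inlay on top; lies flat on the table at the start. 0.12 kg. May be absent.
- plaque2_c (a point): Centre of a flat wooden display plaque, 114 (x) by 92 (y) by 16 mm thick, with a notch 50 mm long and 16 mm deep in the middle of each long side, so that its waist is 60 mm wide (y) and can be gripped there; dark inlay on top; lies flat on the table at the start. 0.12 kg. May be absent.
- plaque3_c (a point): Centre of a flat wooden display plaque, 114 (x) by 92 (y) by 16 mm thick, with a notch 50 mm long and 16 mm deep in the middle of each long side, so that its waist is 60 mm wide (y) and can be gripped there; dark inlay on top; lies flat on the table at the start. 0.12 kg. May be absent.
- plaque4_c (a point): Centre of a flat wooden display plaque, 114 (x) by 92 (y) by 16 mm thick, with a notch 50 mm long and 16 mm deep in the middle of each long side, so that its waist is 60 mm wide (y) and can be gripped there; dark inlay on top; lies flat on the table at the start. 0.12 kg. May be absent.
- bottle: Plastic bottle, 60 mm across, 190 mm tall, origin under its centre. Leave alone.
- jar: Glass jar, 70 mm across, 80 mm tall, origin under its centre. Leave alone.
- giftbox: Gift box, 94 x 94 x 54 mm, origin under its centre. Leave alone.
Mind the look-alikes: they are no part of the job. Leave any blue or orange look-alike of the part that bears plaque1_c alone.

How it is judged:
By the outcome, as a careful person would: the job done as asked, in the order asked, and still so for the second after the job is handed in, with the robot touching nothing.
Of plaque1, plaque2, plaque3, plaque4 only 3 to 4 are there at a start; the rules pass over those that are not, and their reading is None.
At some moment in a run one of plaque1, plaque2, plaque3, plaque4 may be knocked a few centimetres aside while the robot is not near it.
It also fails if it takes over 210 s, if anything falls off the work surface, if the arm or the gripper's body presses on something with over 40 N, if the wrist force passes 120 N, or if a joint passes its speed limit or range.

## Robot

A 6-joint arm with a two-finger parallel gripper is mounted at the origin on the work surface. World frame = base frame: x ahead of the robot, y to its left, z up, the work surface at z = 0. Lengths are in m, angles in rad, forces in N, time in s.
With the tool pointing down it reaches from about 0.225 to 0.875 m from the base axis. Payload 3.4 kg.
Tool frame: the origin (TCP) lies at the very end of the fingers, on their centre line; the grasp point (between the pads) lies 19 mm behind it; z points along the fingers, y is the line along which they close (so a half turn about z gives the same grasp; the last joint's range is limited). The gripper opens to 85 mm and grips with 20 to 120 N. Pads are 22 mm wide; open, the fingers measure 114 mm over their backs; the gripper's body (76 mm by 85 mm) begins 54 mm behind the grasp point. The pads swing forward as they close: fully open they stand 13 mm farther back than shut.
Start: joints at [-1.265, 0.276, 1.505, -0, 1.361, -0.121], TCP at [0.238, -0.523, 0.203] pointing down, gripper open.
Joint ranges: [-2.89, 2.89], [-0.75, 2.08], [0.22, 2.7], [-1.18, 4.32], [0.11, 2.71], [-2.7, 2.7]. Speed limits (rad/s): [2.57, 2.57, 3.14, 3.14, 3.14, 3.14].

## Interface

Orientations are given as a unit quaternion [w, x, y, z].
In Python, from rig import manip, get_image, camera_info gives the robot as it stands. The module is installed in compiled form; this text tells all that it offers.
- The arm moves only by the shell command python3 -m crank 'ROWS' [FORCE]. ROWS is a JSON object of lists of equal length, an entry for each row: "translation": the shift along the tool's x, y, z in mm, a list of three; "roll": the turn about the tool's z in rad; "fingers": the opening, from 0 (shut) to 1 (fully open). A call has 1 to 8 rows; each row shifts and turns the commanded pose from where the row before left it, along the tool's axes as they then stand; what a row does not reach is not made up. A row lasts 1/10 s, in which the tool goes at most 50 mm and 8.59 degrees, less where a joint would pass 70% of its speed; a pose out of reach is approached as far as the arm can. A call is refused whole if a number of a shift passes 50 or a number of a turn 0.15, either way. A call with a gripper value outside its range is refused whole. The fingers move at their own pace and stop on an object; FORCE is the grip in N (left out, the last holds). Time passes only in rows, so rows that do not move let the fingers close. It gives the time, the measured TCP pose, the force, the opening and the grip force at its end, in the units of the state.
- manip.get_state(): the state, without advancing time (a new reading comes with each control period).
- get_image(name): name is "side" or "top" or "wrist"; returns the picture (400x640x3 uint8, blue, green, red); there is no depth.
- camera_info(name): a dict with "mtx" (3x3 intrinsics, pixels), "rvec" (rotation vector, rad) and "tvec" (3), from world to camera coordinates, as OpenCV has them. Camera axes: x right, y down, z forward; pixel columns grow to the right and rows downward; lengths in m; the calibration is good to about 2 mm. The wrist camera is an equidistant fisheye: a pixel r from the principal point sees the ray r / f radians off the axis. A picture is of the moment at which its call begins: read the wrist's pose just before it. camera_info takes no time and is no camera call; for the wrist camera it gives the pose at the moment of the call.
- manip.sign_off(): hands the job in; it is judged then, once.
The state is a dict: "clock": time; "qpos": joint angles; "qd": joint speeds; "effort": joint torques, N m; "position": TCP position; "ee_rot": TCP orientation; "contact_force": force on the tool from outside, world axes, zero at the start; "moment": the same for the moment, N m; "width": finger opening in m; "gripper_force": force on a finger pad.
Only numpy, scipy, OpenCV 4.12 (cv2) and the standard library are available. Lean on these libraries where they do the work, as an engineer would, in place of code of your own. Each camera call takes 0.05 s, during which the arm holds its last target. There are 200 camera calls.

## Working session

There is one attempt and no reset: what is moved stays moved. The work goes in short steps, Python scripts to look and compute and a shell command to move; the robot and the scene stay as the last step left them, time stands still between calls to the robot, and variables do not carry over. Pictures are saved under pics/ and viewed, at most 14 in all, crops included, and the job is handed in when it is done.

```bash
mkdir -p pics; cat > h.py <<'E'
import numpy as np, cv2
from rig import manip, get_image, camera_info
from scipy.spatial.transform import Rotation as R
def cam(n):
    c=camera_info(n); return np.array(c['mtx'],float),cv2.Rodrigues(np.array(c['rvec'],float))[0],np.array(c['tvec'],float).ravel()
def ray(n,u,v,c=None):
    K,Rm,t=c or cam(n); x=(u-K[0,2])/K[0,0]; y=(v-K[1,2])/K[1,1]
    if n=='wrist':
        r=np.hypot(x,y); s=np.sin(r)/r if r>1e-9 else 1; d=np.array([x*s,y*s,np.cos(r)])
    else: d=np.array([x,y,1.])
    return -Rm.T@t, Rm.T@d
def pt(n,u,v,z,c=None):
    o,d=ray(n,u,v,c); return o+d*(z-o[2])/d[2]
def proj(n,p,c=None):
    K,Rm,t=c or cam(n); q=Rm@np.array(p,float)+t
    if n=='wrist':
        r=np.hypot(q[0],q[1]); th=np.arctan2(r,q[2]); q=np.array([q[0]/r*th,q[1]/r*th,1])
    else: q=q/q[2]
    return np.array([K[0,0]*q[0]+K[0,2],K[1,1]*q[1]+K[1,2]])
def rel(p,yaw=None):
    "shift in tool axes (mm) from current TCP to p; yaw = wanted direction of tool y (mod pi)"
    s=manip.get_state(); w,x,y,z=s['ee_rot']; M=R.from_quat([x,y,z,w]).as_matrix()
    d=M.T@(np.array(p)-np.array(s['position']))*1000
    r=None
    if yaw is not None:
        cur=np.arctan2(M[1,1],M[0,1]); r=-((yaw-cur+np.pi/2)%np.pi-np.pi/2)
    return d.round(1),r
E
python3 - <<'E'
from h import *
for n in ('top','side','wrist'):
    im=get_image(n); cv2.imwrite(f'pics/{n}0.png',im); c=cam(n); print(n,c[0].round(1).tolist(),(-c[1].T@c[2]).round(3),c[1].round(2).tolist())
print(manip.get_state())
E
```

```text
top [[510.2, 0.0, 311.3], [0.0, 510.2, 200.0], [0.0, 0.0, 1.0]] [0.366 0.006 1.602] [[-0.02, -1.0, 0.02], [-1.0, 0.02, -0.08], [0.08, -0.02, -1.0]]
side [[380.0, 0.0, 317.8], [0.0, 380.0, 199.4], [0.0, 0.0, 1.0]] [0.249 0.604 0.863] [[-0.91, -0.41, 0.02], [-0.32, 0.7, -0.64], [0.25, -0.59, -0.77]]
wrist [[309.7, 0.0, 321.7], [0.0, 309.7, 202.7], [0.0, 0.0, 1.0]] [ 0.309 -0.491  0.375] [[0.41, -0.91, -0.0], [-0.87, -0.39, 0.31], [-0.28, -0.13, -0.95]]
{'clock': 0.15, 'qpos': array([-1.26500074e+00,  2.76453635e-01,  1.50585099e+00, -1.38872395e-06,
        1.36071951e+00, -1.21019642e-01]), 'qd': array([ 0.00102591, -0.00323519, -0.00169695, -0.001677  , -0.00101264,
        0.00050246]), 'effort': array([ 1.14053899e-03, -4.17145085e+01, -2.46032560e+01, -3.00711936e-04,
        7.64608558e-03, -1.97308998e-05]), 'position': array([ 0.23788409, -0.52299493,  0.20233278]), 'ee_rot': array([-7.12622133e-04,  9.77314606e-01,  2.11791521e-01, -6.67075751e-05]), 'contact_force': array([0.57588259, 0.3994753 , 0.12322531]), 'moment': array([ 0.02329302, -0.01258538,  0.03090089]), 'gripper_force': 0.0, 'width': 0.08558521609476474}
```

View pics/top0.png

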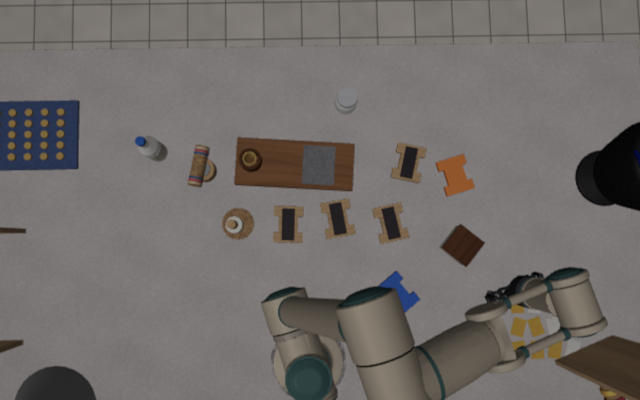

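View pics/side0.png

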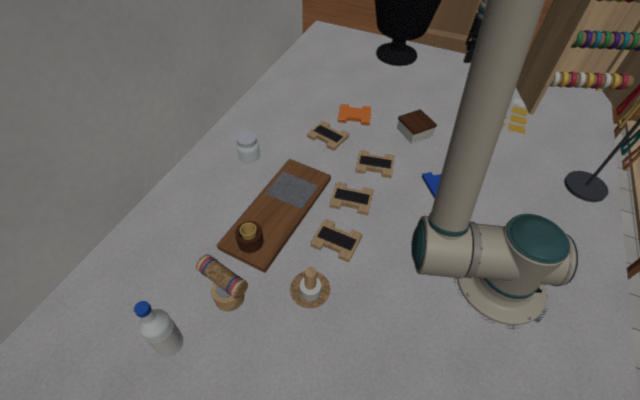

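Candidates: the T-bar is at top px (200,165), and the bottle (148,147) could be taken for it. The mallet is at (236,224). Inlaid plaques are at (289,224), (338,218), (391,223) and (408,162), with an orange look-alike at (456,175) and a blue one at (399,292), both to be left alone. I'll check these in one crop and measure them.

```bash
python3 - <<'E'
from h import *
im=cv2.imread('pics/top0.png'); cv2.imwrite('pics/top0c.png',cv2.resize(im[110:270,120:480],None,fx=2.2,fy=2.2,interpolation=cv2.INTER_CUBIC))
for n,u,v,z in [('roll',200,165,.108),('ring',208,170,.05),('mouth',250,159,.083),('pad',319,165,.024),('malletTop',233,225,.104),('mat',238,223,.004),('p1',289,224,.016),('p2',338,218,.016),('p3',391,223,.016),('p4',408,162,.016)]: print(n,pt('top',u,v,z).round(3))
print('side roll',pt('side',221,276,.108).round(3),'mouth',pt('side',249,231,.083).round(3))
# pad rect & inlays by image code
g=cv2.cvtColor(im,cv2.COLOR_BGR2GRAY)
m=((g<45)).astype(np.uint8); 
n,l,s,c=cv2.connectedComponentsWithStats(m)
for i in range(1,n):
    if 150<s[i,4]<700 and 150<c[i][1]<250 and c[i][0]<430: 
        r=cv2.minAreaRect(np.argwhere(l==i)[:,::-1].astype(np.float32)); print(s[i,4],c[i].round(1),r[1],pt('top',*c[i],.016).round(4))
        b=cv2.boxPoints(r); P=np.array([pt('top',*q,.016)[:2] for q in b]); e=P[1]-P[0]; f=P[2]-P[1]; L=e if np.hypot(*e)>np.hypot(*f) else f; print('  long axis deg',np.degrees(np.arctan2(L[1],L[0])).round(1))
E
```

```text
roll [0.599 0.306 0.108]
ring [0.592 0.293 0.05 ]
mouth [0.618 0.161 0.083]
pad [ 0.605 -0.048  0.024]
malletTop [0.42  0.211 0.104]
mat [0.43  0.209 0.004]
p1 [0.423 0.049 0.016]
p2 [ 0.439 -0.103  0.016]
p3 [ 0.42  -0.268  0.016]
p4 [ 0.611 -0.328  0.016]
side roll [0.598 0.313 0.108] mouth [0.615 0.169 0.083]
339 [408.5 162.1] (11.374734878540039, 29.809648513793945) [ 0.6107 -0.3297  0.016 ]
  long axis deg -13.2
225 [251.1 160.8] (24.12946128845215, 21.355958938598633) [0.6234 0.1648 0.016 ]
  long axis deg -147.4
345 [337.3 218.3] (30.469038009643555, 11.241600036621094) [ 0.4379 -0.1012  0.016 ]
  long axis deg -170.8
347 [390.6 222.6] (30.50594139099121, 11.39288330078125) [ 0.4214 -0.267   0.016 ]
  long axis deg -168.9
357 [287.6 224.2] (30.0, 11.0) [0.4227 0.0536 0.016 ]
  long axis deg 179.0
```

View pics/top0c.png

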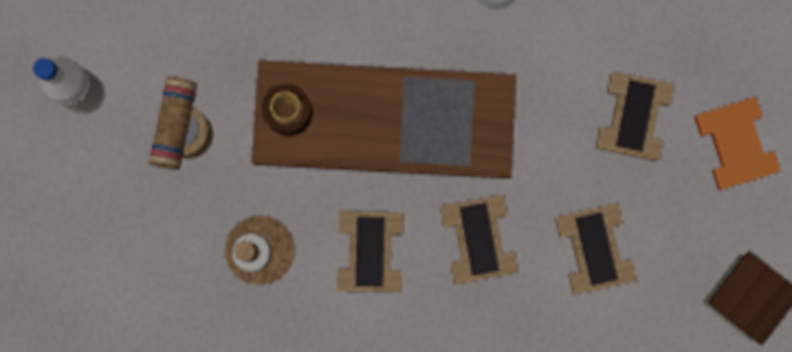

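The crop confirms the choice: four inlaid wooden plaques, the T-bar upright in its ring (crop 173,122), and the mallet on its mat (crop 247,250). The orange look-alike is at (737,143). Next I move to look closely at the T-bar end.

```bash
python3 -m crank '{"translation":[[0,0,-40],[36,-33,-6],[36,-33,-6],[36,-33,-6],[36,-33,-6],[36,-33,-6],[36,-33,-6],[36,-33,-6]],"roll":[0,0,0,0,0,0,0,0],"fingers":[1,1,1,1,1,1,1,1]}'
python3 -m crank '{"translation":[[36,-33,-6],[36,-33,-6],[36,-33,-6],[36,-33,-6],[36,-33,-6],[36,-33,-6],[36,-33,-6],[0,0,0]],"roll":[0,0,0,0,0,0,0,0],"fingers":[1,1,1,1,1,1,1,1]}'
python3 - <<'E'
from h import *
print(manip.get_state()['position'],manip.get_state()['qpos'],rel([.55,.2,.3],np.pi/2))
E
```

```text
clock: 0.95
position: [0.372, -0.2069, 0.2851]
ee_rot: [0.0, 0.977, 0.211, 0.0]
contact_force: [0.5, 0.4, -0.1]
width: 0.0854
gripper_force: 0.0
clock: 1.75
position: [0.5074, 0.1112, 0.3267]
ee_rot: [-0.001, 0.977, 0.215, 0.001]
contact_force: [-1.0, -0.7, 0.2]
width: 0.0851
gripper_force: 0.0
[0.50740369 0.11124261 0.32671113] [0.07941321 0.14434361 1.37920197 0.00315964 1.61659913 1.21654208] (array([ 75.9, -62.6,  27.1]), np.float64(0.4338174285077354))
```

```bash
python3 -m crank '{"translation":[[20,-23,0],[10,-23,0],[10,-23,0],[0,-20,0],[0,0,0]],"roll":[0.145,0.145,0.144,0,0],"fingers":[1,1,1,1,1]}'
python3 - <<'E'
from h import *
s=manip.get_state();print(s['position'],s['qpos'])
print([x.round(3).tolist() for x in cam('wrist')])
im=get_image('wrist'); cv2.imwrite('pics/w1.png',im); np.savez('w1.npz',**{k:np.array(v) for k,v in zip('KRt',cam('wrist'))})
for n,p in dict(roll=[.599,.308,.108],mouth=[.617,.165,.083],mal=[.425,.21,.104],pad=[.605,-.048,.024]).items(): print(n,proj('wrist',p).round(0))
E
```

```text
clock: 2.25
position: [0.524, 0.2052, 0.3262]
ee_rot: [-0.0, 1.0, -0.002, -0.001]
contact_force: [0.3, 0.9, 0.3]
width: 0.0856
gripper_force: 0.0
[0.52404047 0.20522847 0.32618364] [2.49209263e-01 2.15876700e-01 1.28987392e+00 6.13245705e-04
 1.63724448e+00 1.82491250e+00]
[[[309.707, 0.0, 321.734], [0.0, 309.707, 202.74], [0.0, 0.0, 1.0]], [[-0.005, -1.0, -0.001], [-0.951, 0.004, 0.31], [-0.31, 0.002, -0.951]], [0.208, 0.418, 0.661]]
roll [239. 111.]
mouth [350.  95.]
mal [317. 236.]
pad [475. 111.]
```

View pics/w1.png

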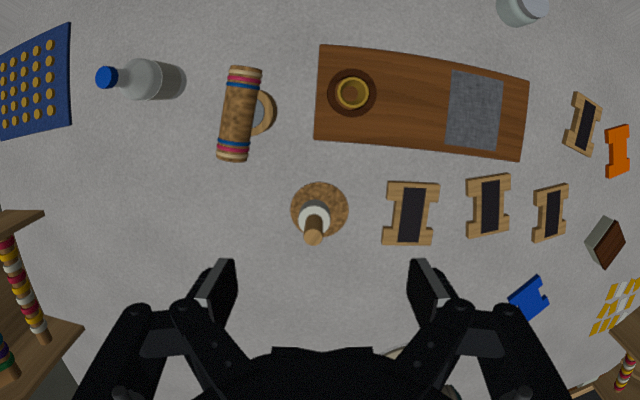

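The wrist view shows the roll from about (246,68) to (232,158), the sleeve mouth at (352,92), the mallet top at (312,237), and the pad centred near (474,110). I'll enlarge this part.

```bash
python3 - <<'E'
import cv2
im=cv2.imread('pics/w1.png'); cv2.imwrite('pics/w1c.png',cv2.resize(im[40:260,205:405],None,fx=2.7,fy=2.7,interpolation=cv2.INTER_CUBIC))
E
```

```text
(no output)
```

View pics/w1c.png

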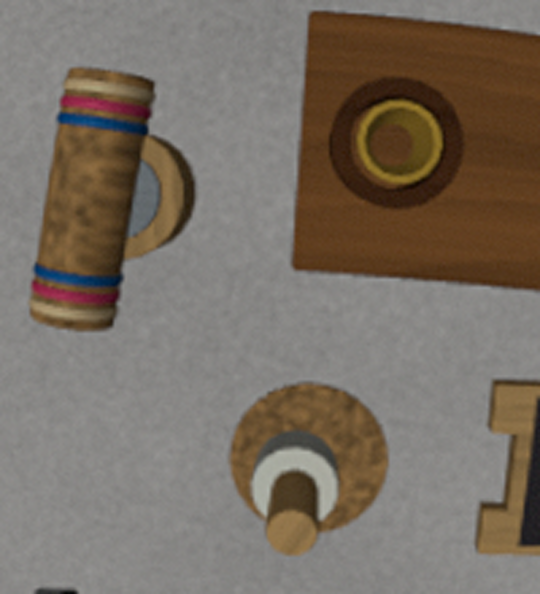

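In this crop the roll centre is at (91,199), the axis runs from (106,106) to (74,293), the rim centre is at (400,140), the mallet top at (292,532) and the mat centre at (309,458).

```bash
cat >> h.py <<'E'
def ld(f): d=np.load(f); return d['K'],d['R'],d['t']
E
python3 - <<'E'
from h import *
c=ld('w1.npz'); f=lambda u,v:(205+u/2.7-.2,40+v/2.7-.2)
for n,u,v,z in [('roll',91,199,.108),('bandA',106,106,.108),('bandB',74,293,.108),('mouth',400,140.5,.083),('mal',292,532,.104),('mat',309,458,.004)]:
    print(n,pt('wrist',*f(u,v),z,c).round(4))
print('top roll',pt('top',198.6,165.5,.108),pt('top',313/1,0,0)*0)
P=[pt('wrist',u,v,.024,c)[:2].round(4).tolist() for u,v in [(450.5,69),(503.5,79),(446.5,142.5),(498.5,150.5)]]; print('pad',P,np.mean(P,0))
im=cv2.imread('pics/w1.png')
cv2.imwrite('pics/w1d.png',cv2.resize(im[30:260,370:620],None,fx=2.6,fy=2.6,interpolation=cv2.INTER_CUBIC))
E
```

```text
roll [0.5958 0.3092 0.108 ]
bandA [0.6399 0.3006 0.108 ]
bandB [0.5508 0.32   0.108 ]
mouth [0.6212 0.1616 0.083 ]
mal [0.4242 0.2163 0.104 ]
mat [0.4298 0.2082 0.004 ]
top roll [0.59735492 0.31010073 0.108     ] [ 0. -0.  0.]
pad [[0.67, -0.0016], [0.666, -0.1043], [0.5496, 0.001], [0.5413, -0.1022]] [ 0.606725 -0.051775]
```

View pics/w1d.png

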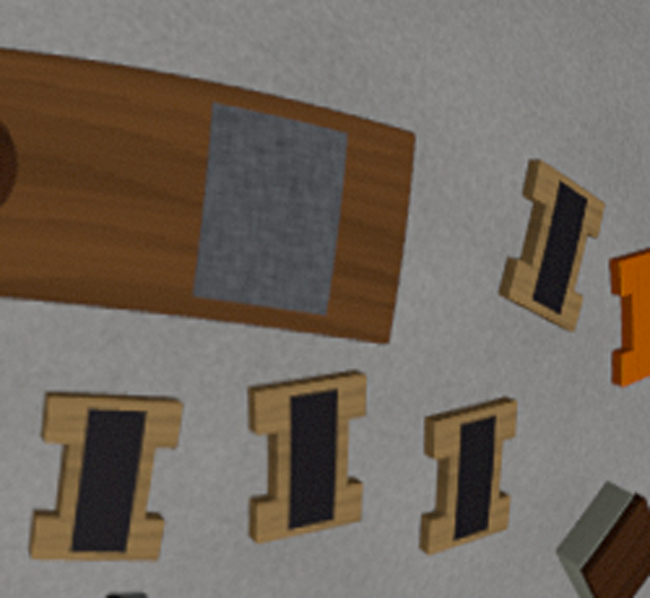

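The crop shows the pad corners at (213,103), (347,133), (195,297) and (327,314), and four inlaid plaques. Now I reach for the T-bar.

```bash
python3 - <<'E'
from h import *
print(rel([.5965,.3095,.086],np.radians(77.7)))
E
```

```text
(array([  72.2, -106.4,  240.2]), np.float64(0.20883100718693548))
```

```bash
python3 -m crank '{"translation":[[24,-35.4,0],[24,-35.5,0],[24.2,-35.5,0],[0,0,0],[0,0,0],[0,0,45],[0,0,45],[0,0,0]],"roll":[0,0,0,0.105,0.104,0,0,0],"fingers":[1,1,1,1,1,1,1,1]}'
python3 - <<'E'
from h import *
print(rel([.5965,.3095,.086],np.radians(77.7)))
im=get_image('wrist'); cv2.imwrite('pics/w2.png',im); np.savez('w2.npz',**{k:np.array(v) for k,v in zip('KRt',cam('wrist'))})
for p in ([.5965,.3095,.108],[.655,.2968,.108],[.538,.3222,.108]): print(proj('wrist',p).round(0))
E
```

```text
clock: 3.1
position: [0.5922, 0.3058, 0.2289]
ee_rot: [0.005, 0.994, -0.109, -0.008]
contact_force: [-0.1, -0.5, 0.3]
width: 0.0854
gripper_force: 0.0
(array([  5.4,  -6.1, 142.8]), np.float64(-0.002810235843765163))
[318. 184.]
[318. 123.]
[319. 239.]
```

View pics/w2.png

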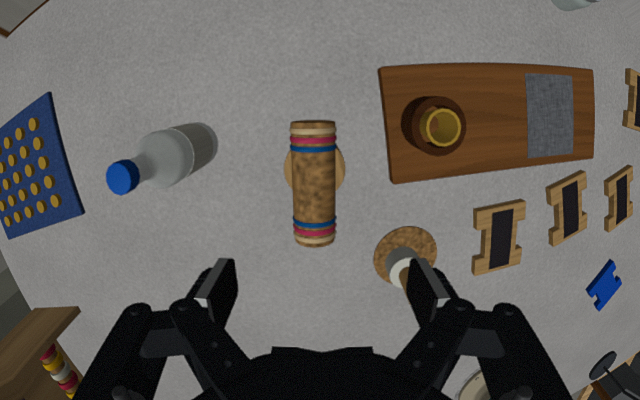

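The roll is centred at (314,184), with its axis nearly vertical in the picture, about 4 px left of my prediction. I'll correct for that.

```bash
python3 - <<'E'
from h import *
c=ld('w2.npz'); a,b,m=[pt('wrist',u,v,.108,c) for u,v in [(313,131),(314.3,232),(314,184)]]
p1,p2=[pt('wrist',u,v,.108,c) for u,v in [(314,122),(314.5,246)]]
print(a,b,m,(p1+p2)/2, np.degrees(np.arctan2(*(a-b)[1::-1])), rel([*m[:2],.086],np.arctan2(*(a-b)[1::-1])+np.pi/2), manip.get_state()['ee_rot'])
print('mouth',pt('wrist',442.5,126.5,.083,c))
E
```

```text
[0.64888333 0.3029303  0.108     ] [0.54649052 0.32499761 0.108     ] [0.59725655 0.31366201 0.108     ] [0.59380464 0.31428319 0.108     ] -12.162146687775826 (array([  1.6,  -7.6, 147.5]), np.float64(-0.005187886173828815)) [ 0.00247607  0.99408367 -0.10852341 -0.00376804]
mouth [0.62515518 0.16462882 0.083     ]
```

```bash
python3 -m crank '{"translation":[[1,-7,0],[0,0,30],[0,0,0],[0,0,0],[0,0,0]],"roll":[0,0,0,0,0],"fingers":[1,1,1,1,1]}'
cat >> h.py <<'E'
def shot(f):
    c=cam('wrist'); im=get_image('wrist'); cv2.imwrite(f'pics/{f}.png',im); np.savez(f+'.npz',K=c[0],R=c[1],t=c[2]); return im
E
python3 - <<'E'
from h import *
print(rel([.597,.3137,.086],np.radians(77.8)),manip.get_state()['ee_rot'])
im=shot('w3'); cv2.imwrite('pics/w3c.png',cv2.resize(im[100:360,180:460],None,fx=2,fy=2))
E
```

```text
clock: 3.65
position: [0.6014, 0.3171, 0.2098]
ee_rot: [-0.001, 0.994, -0.108, 0.002]
contact_force: [0.3, 0.1, 0.3]
width: 0.0853
gripper_force: 0.0
(array([ -4. ,   4.5, 123.7]), np.float64(-0.0032625367458454235)) [-0.00101867  0.99416044 -0.10788803  0.00203849]
```

View pics/w3c.png

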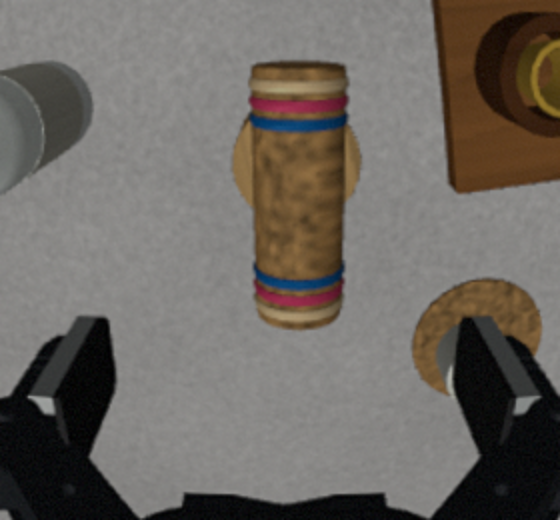

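The roll is centred at crop (299,197), bands at (299,105) and (299,299). The fingers' midline is about (285), so a small +y shift is needed.

```bash
python3 - <<'E'
from h import *
c=ld('w3.npz'); f=lambda u,v:(180+u/2-.25,100+v/2-.25)
a,b,m=[pt('wrist',*f(u,v),.108,c) for u,v in [(299,105),(299,299),(299,193)]]
print(a,b,m,np.degrees(np.arctan2(*(a-b)[1::-1])),rel([*m[:2],.086],np.arctan2(*(a-b)[1::-1])+np.pi/2),manip.get_state()['ee_rot'],manip.get_state()['qd'])
E
```

```text
[0.63646858 0.30249527 0.108     ] [0.54294494 0.32232422 0.108     ] [0.59630249 0.31106958 0.108     ] -11.970621982787524 (array([ -3.9,   7.1, 123.4]), np.float64(-0.007225717268418919)) [-9.14906773e-04  9.94163104e-01 -1.07867666e-01  1.85808182e-03] [-0.00126532  0.00223262  0.01323222 -0.00026354 -0.00421624 -0.00161439]
```

```bash
python3 -m crank '{"translation":[[-4,7,0],[0,0,25],[0,0,25],[0,0,25],[0,0,25],[0,0,15],[0,0,0],[0,0,0]],"roll":[0,0,0,0,0,0,0,0],"fingers":[1,1,1,1,1,1,1,1]}'
python3 - <<'E'
from h import *
print(rel([.5963,.3112,.086],np.radians(78)),manip.get_state()['ee_rot'],manip.get_state()['contact_force'])
E
```

```text
clock: 4.5
position: [0.5947, 0.3104, 0.0928]
ee_rot: [-0.0, 0.994, -0.108, 0.0]
contact_force: [-0.1, 0.0, -0.1]
width: 0.0854
gripper_force: 0.0
(array([ 1.4, -1.1,  6.8]), np.float64(-0.006833717735156064)) [-8.95292137e-05  9.94158857e-01 -1.07926025e-01  3.64583248e-04] [-0.14177982  0.04686871 -0.0767028 ]
```

Now I close on the roll and lift.

```bash
python3 -m crank '{"translation":[[1.4,-1,6],[0,0,0],[0,0,0],[0,0,0],[0,0,0],[0,0,0],[0,0,0],[0,0,0]],"roll":[0,0,0,0,0,0,0,0],"fingers":[1,1,0,0,0,0,0,0]}' 40
python3 -m crank '{"translation":[[0,0,-2],[0,0,-10],[0,0,-20],[0,0,-30],[0,0,-30],[0,0,-30],[0,0,0],[0,0,0]],"roll":[0,0,0,0,0,0,0,0],"fingers":[0,0,0,0,0,0,0,0]}'
python3 - <<'E'
from h import *
print(manip.get_state())
im=shot('w4'); cv2.imwrite('pics/w4c.png',np.hstack([cv2.resize(im[40:300,180:520],None,fx=1.4,fy=1.4),cv2.resize(get_image('side')[150:310,170:340],(387,364))]))
E
```

```text
clock: 5.3
position: [0.5962, 0.3117, 0.0867]
ee_rot: [-0.001, 0.994, -0.108, 0.0]
contact_force: [-0.9, 0.3, 4.4]
width: 0.0352
gripper_force: 37.5
clock: 6.1
position: [0.5958, 0.3109, 0.2077]
ee_rot: [0.0, 0.994, -0.108, -0.0]
contact_force: [-0.7, 1.1, -3.5]
width: 0.0353
gripper_force: 36.6
{'clock': 6.1, 'qpos': array([ 3.77707386e-01,  4.21811249e-01,  1.27002983e+00, -3.37428687e-04,
        1.44995220e+00,  2.16482014e+00]), 'qd': array([-1.40488628e-03,  2.48317050e-02,  4.74890760e-02,  4.64538390e-03,
        2.79635477e-03, -7.98157681e-05]), 'effort': array([ 2.38044810e-02, -5.52480090e+01, -2.81044775e+01, -3.94539456e-03,
       -8.73999484e-02, -2.98144123e-07]), 'position': array([0.59579134, 0.3109055 , 0.2077005 ]), 'ee_rot': array([ 1.94942180e-04,  9.94158779e-01, -1.07927220e-01, -1.04927120e-05]), 'contact_force': array([-0.72846868,  1.09862411, -3.47139052]), 'moment': array([-0.01613093,  0.04921973,  0.03357512]), 'gripper_force': 36.57114565372467, 'width': 0.035277635846814974}
```

View pics/w4c.png

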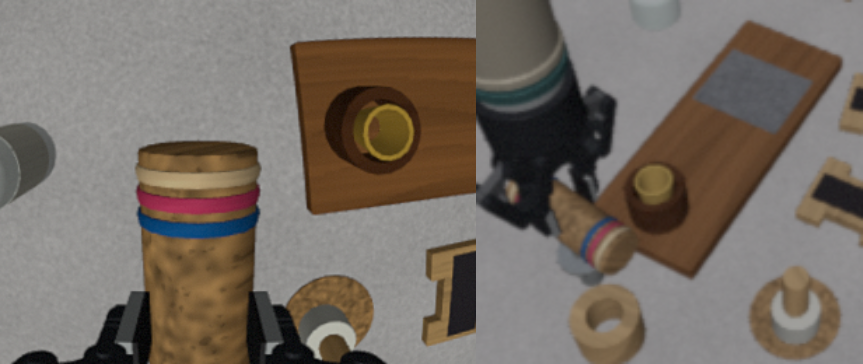

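The T-bar is held and lifted, with the empty ring visible at side crop (605,330). The sleeve rim is centred at wrist crop (387,132), and the mat and mallet are undisturbed.

```bash
python3 - <<'E'
from h import *
c=ld('w4.npz')
m=pt('wrist',180+387/1.4,40+132/1.4,.083,c); print(m, pt('top',120+286/2.2,110+105/2.2,.083))
for p in ([.6212,.1616,.083],m): print('w1',proj('wrist',p,ld('w1.npz')),'(w1 seen 352.9,91.8) w3',proj('wrist',p,ld('w3.npz')))
print(rel([*m[:2],.2077],np.radians(86)))
E
```

```text
[0.62051569 0.16459575 0.083     ] [0.62203729 0.16129216 0.083     ]
w1 [352.97430397  91.8298132 ] (w1 seen 352.9,91.8) w3 [464.29540439 137.87353722]
w1 [350.71931908  92.29846883] (w1 seen 352.9,91.8) w3 [461.87179114 138.9585007 ]
(array([ 56.5, 137. ,  -2. ]), np.float64(-0.1464204085898002))
```

```bash
python3 -m crank '{"translation":[[10,24,0],[12,29,0],[12,29,0],[12,29,0],[11,28,0],[0,0,0],[0,0,0],[0,0,0]],"roll":[0,0,0,0,0,-0.073,-0.073,0],"fingers":[0,0,0,0,0,0,0,0]}'
python3 -m crank '{"translation":[[0,0,0],[0,0,0],[0,0,0]],"roll":[0,0,0],"fingers":[0,0,0]}' >/dev/null
python3 - <<'E'
from h import *
print(rel([.621,.1625,.13],np.radians(86)),manip.get_state()['position'],manip.get_state()['contact_force'],manip.get_state()['moment'])
im=get_image('side'); cv2.imwrite('pics/s5.png',im);w=shot('w5')
cv2.imwrite('pics/s5c.png',np.hstack([cv2.resize(im[140:290,190:320],(520,600)),cv2.resize(w[60:300,270:380],(275,600))]))
E
```

```text
clock: 7.0
position: [0.6207, 0.1625, 0.2056]
ee_rot: [0.0, 0.999, -0.036, -0.002]
contact_force: [-0.2, 0.2, -3.6]
width: 0.0355
gripper_force: 36.8
(array([-0.5,  0.9, 77.6]), np.float64(-0.0005221550705645228)) [0.6216238  0.16342257 0.20756791] [-0.19445948  0.01929883 -3.96467294] [ 0.00724384 -0.0196469  -0.00543818]
```

View pics/s5c.png

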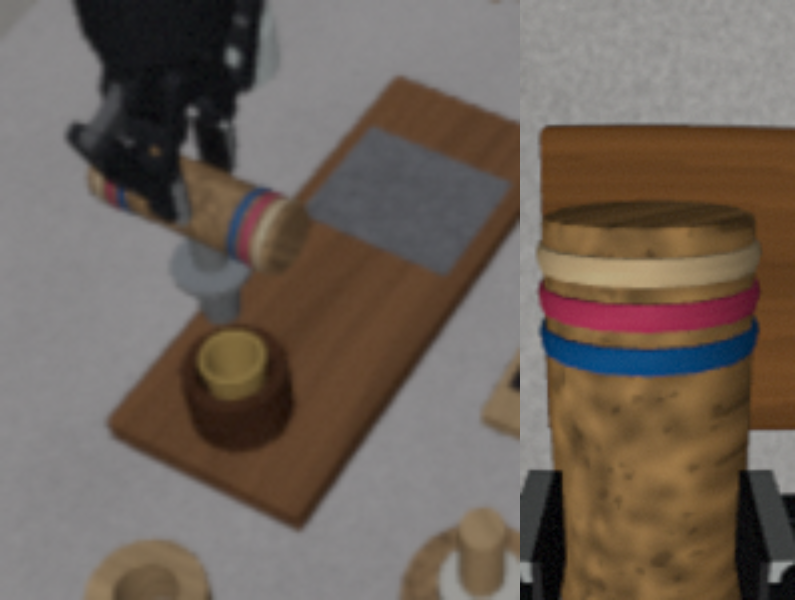

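The foot tip is at side crop (221,312), the collar at (209,270) and the rim at (233,360), so the foot looks aligned over the sleeve. I'll check numerically by projection.

```bash
python3 - <<'E'
from h import *
f=lambda p:((proj('side',p)-[190,140])*4).round(1)
s=manip.get_state()['position']
for z in (.129,.177,.171,.083): print(z,f([s[0],s[1],z]))
for q in ([.6216,.1634],[.623,.1634],[.6216,.1654]): print(q,f([*q,.083]))
print(pt('side',190+233/4,140+361/4,.083))
E
```

```text
0.129 [221.6 309.7]
0.177 [210.9 259.5]
0.171 [212.3 266. ]
0.083 [231.2 354.1]
[0.6216, 0.1634] [231.4 354.2]
[0.623, 0.1634] [229.4 353.4]
[0.6216, 0.1654] [229.7 356.6]
[0.61801585 0.16747517 0.083     ]
```

```bash
python3 -m crank '{"translation":[[0,0,20],[0,0,20],[0,0,10],[0,0,5],[0,0,0],[0,0,0]],"roll":[0,0,0,0,0,0],"fingers":[0,0,0,0,0,0]}' 
python3 -m crank '{"translation":[[0,0,4],[0,0,4],[0,0,4],[0,0,0],[0,0,0]],"roll":[0,0,0,0,0],"fingers":[0,0,0,0,0]}'
```

```text
clock: 8.0
position: [0.6225, 0.1633, 0.1539]
ee_rot: [-0.0, 0.999, -0.035, 0.001]
contact_force: [0.5, -0.1, -2.8]
width: 0.0353
gripper_force: 36.8
clock: 8.5
position: [0.6218, 0.1631, 0.1408]
ee_rot: [0.0, 0.999, -0.035, -0.0]
contact_force: [-0.2, 0.8, -2.8]
width: 0.0354
gripper_force: 36.8
```

```bash
python3 -m crank '{"translation":[[0,0,3],[0,0,3],[0,0,3],[0,0,0],[0,0,0]],"roll":[0,0,0,0,0],"fingers":[0,0,0,0,0]}' 
python3 -m crank '{"translation":[[0,0,2],[0,0,2],[0,0,2],[0,0,0],[0,0,0]],"roll":[0,0,0,0,0],"fingers":[0,0,0,0,0]}'
```

```text
clock: 9.0
position: [0.6218, 0.1632, 0.1318]
ee_rot: [0.0, 0.999, -0.035, -0.0]
contact_force: [-0.1, -0.0, -2.2]
width: 0.035
gripper_force: 36.8
clock: 9.5
position: [0.6218, 0.1632, 0.1259]
ee_rot: [0.0, 0.999, -0.035, -0.0]
contact_force: [0.5, 0.8, -3.5]
width: 0.0353
gripper_force: 36.8
```

```bash
python3 -m crank '{"translation":[[0,0,1.5],[0,0,1.5],[0,0,0],[0,0,0]],"roll":[0,0,0,0],"fingers":[0,0,0,0]}' 
python3 -m crank '{"translation":[[0,0,1],[0,0,0],[0,0,0]],"roll":[0,0,0],"fingers":[0,0,0]}'
python3 -m crank '{"translation":[[0,0,1],[0,0,0],[0,0,0]],"roll":[0,0,0],"fingers":[0,0,0]}'
```

```text
clock: 9.9
position: [0.6218, 0.1633, 0.1229]
ee_rot: [-0.0, 0.999, -0.035, -0.0]
contact_force: [-0.5, 0.7, -2.3]
width: 0.0354
gripper_force: 36.7
clock: 10.2
position: [0.6219, 0.1633, 0.122]
ee_rot: [-0.0, 0.999, -0.035, 0.0]
contact_force: [-0.6, 0.2, -3.3]
width: 0.0354
gripper_force: 36.8
clock: 10.5
position: [0.6218, 0.1633, 0.121]
ee_rot: [-0.0, 0.999, -0.035, 0.0]
contact_force: [0.0, 1.2, -2.5]
width: 0.0354
gripper_force: 36.9
```

```bash
for i in 1; do python3 -m crank '{"translation":[[0,0,0.8],[0,0,0],[0,0,0]],"roll":[0,0,0],"fingers":[0,0,0]}'; python3 -m crank '{"translation":[[0,0,0.8],[0,0,0],[0,0,0]],"roll":[0,0,0],"fingers":[0,0,0]}'; done | grep -E 'pos|contact'
```

```text
position: [0.622, 0.1633, 0.1207]
contact_force: [-1.0, 1.3, 2.6]
position: [0.6221, 0.1633, 0.1206]
contact_force: [-3.4, 0.7, 5.9]
```

Contact, a little firm. I'll back off and release.

```bash
python3 -m crank '{"translation":[[0,0,-1.1],[0,0,0],[0,0,0]],"roll":[0,0,0],"fingers":[0,0,0]}'
python3 -m crank '{"translation":[[0,0,0],[0,0,0],[0,0,0],[0,0,0],[0,0,0]],"roll":[0,0,0,0,0],"fingers":[0.5,0.6,0.8,1,1]}'
python3 -m crank '{"translation":[[0,0,-10],[0,0,-40],[0,0,-40],[0,0,-40],[0,0,-30],[0,0,0],[0,0,0]],"roll":[0,0,0,0,0,0,0],"fingers":[1,1,1,1,1,1,1]}'
python3 - <<'E'
from h import *
print(rel([.424,.214,.26],np.pi/2),manip.get_state()['position'])
a=get_image('side');b=get_image('top');w=shot('w6')
cv2.imwrite('pics/s6c.png',np.hstack([cv2.resize(a[140:290,190:320],(416,480)),cv2.resize(w[60:260,220:380],(384,480))]))
E
```

```text
clock: 11.4
position: [0.6219, 0.1633, 0.1207]
ee_rot: [-0.0, 0.999, -0.035, 0.0]
contact_force: [-1.3, 0.2, 3.0]
width: 0.0354
gripper_force: 38.5
clock: 11.9
position: [0.6219, 0.163, 0.1204]
ee_rot: [0.0, 0.999, -0.035, 0.0]
contact_force: [-0.5, -0.5, 0.8]
width: 0.0856
gripper_force: 0.0
clock: 12.6
position: [0.6221, 0.1632, 0.2818]
ee_rot: [-0.0, 0.999, -0.035, 0.001]
contact_force: [-1.2, -0.5, -0.8]
width: 0.0851
gripper_force: 0.0
(array([-201.2,  -36.8,   21.3]), np.float64(-0.07019872313551989)) [0.62210217 0.16321196 0.28181768]
```

View pics/s6c.png

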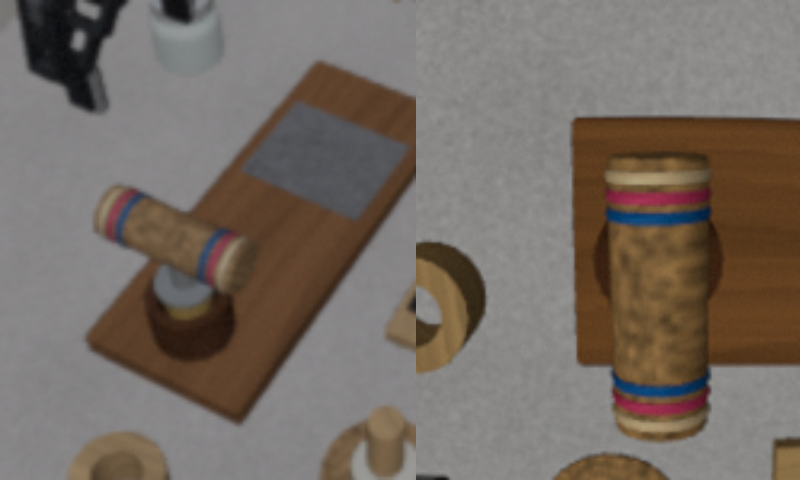

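The T-bar stands upright in the sleeve, with brass still visible below the collar at (185,305), so it is proud and released. Next I go to the mallet and take one composite picture.

```bash
python3 -m crank '{"translation":[[-40,-6,2],[-40,-6,2],[-45,-6,2],[-45,-6,2],[-45,-6,2],[-36,-6,2],[0,0,0],[0,0,0]],"roll":[0,0,0,0,0,0,-0.07,0],"fingers":[1,1,1,1,1,1,1,1]}'
python3 -m crank '{"translation":[[0,0,0],[0,0,0],[0,0,0]],"roll":[0,0,0],"fingers":[1,1,1]}' >/dev/null
python3 - <<'E'
from h import *
c=ld('w6.npz'); print('roll',pt('wrist',322.1,183.3,.141,c)) 
s=manip.get_state(); print(s['position'],s['ee_rot'])
w=shot('w7'); c=ld('w7.npz')
q=proj('wrist',[.427,.211,.05],c); print(q); u,v=q.astype(int)
print(u-100,v-110)
A=cv2.resize(w[v-110:v+90,u-100:u+100],(600,600),interpolation=cv2.INTER_CUBIC); cv2.imwrite('pics/w7c.png',A)
E
```

```text
clock: 13.55
position: [0.3724, 0.2166, 0.2677]
ee_rot: [0.0, 1.0, 0.001, -0.001]
contact_force: [-0.4, 0.2, 1.1]
width: 0.0858
gripper_force: 0.0
roll [0.61966116 0.1625155  0.141     ]
[0.37461751 0.21651272 0.26803352] [ 2.38515071e-04  9.99999552e-01 -8.22237247e-04 -4.04697696e-04]
[325.92933606 126.28463662]
225 16
```

View pics/w7c.png

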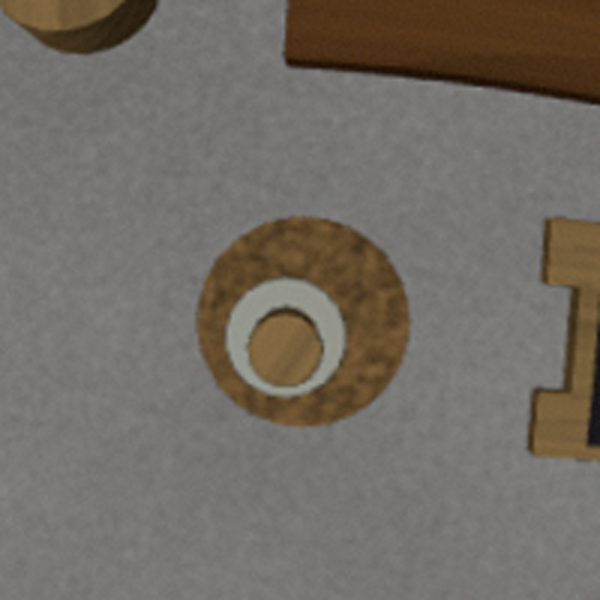

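Mat centre at crop (303,321), mallet head (286,337), handle top (286,347). The mallet starts off-centre on its mat.

```bash
python3 - <<'E'
from h import *
c=ld('w7.npz'); f=lambda u,v:(225+u/3-.3,16+v/3-.3)
for n,u,v,z in [('mat',303,321,.004),('head',286,337,.04),('top',286,347,.104)]: print(n,pt('wrist',*f(u,v),z,c).round(4))
m=pt('wrist',*f(286,347),.104,c); h=pt('wrist',*f(286,337),.04,c); q=(m+h)/2; print(rel([*q[:2],.062]))
print(rel([*q[:2],.062]))
E
```

```text
mat [0.429  0.2107 0.004 ]
head [0.4241 0.2184 0.04  ]
top [0.4251 0.2181 0.104 ]
(array([ 50.2,  -1.9, 206.1]), None)
(array([ 50.2,  -1.9, 206.1]), None)
```

```bash
python3 -m crank '{"translation":[[30,-2,20],[20,0,30],[0,0,40],[0,0,40],[0,0,30],[0,0,30],[0,0,0],[0,0,0]],"roll":[0,0,0,0,0,0,0,0],"fingers":[1,1,1,1,1,1,1,1]}'
python3 -m crank '{"translation":[[0,0,10],[0,0,9],[0,0,0],[0,0,0],[0,0,0],[0,0,0],[0,0,0],[0,0,0]],"roll":[0,0,0,0,0,0,0,0],"fingers":[1,1,1,0,0,0,0,0]}' 90
python3 -m crank '{"translation":[[0,0,0],[0,0,-3],[0,0,-20],[0,0,-40],[0,0,-45],[0,0,-45],[0,0,0],[0,0,0]],"roll":[0,0,0,0,0,0,0,0],"fingers":[0,0,0,0,0,0,0,0]}'
```

```text
clock: 14.7
position: [0.4244, 0.2186, 0.0786]
ee_rot: [0.0, 1.0, -0.0, -0.0]
contact_force: [-0.0, 0.4, -0.3]
width: 0.0851
gripper_force: 0.0
clock: 15.5
position: [0.4243, 0.2188, 0.0603]
ee_rot: [-0.0, 1.0, -0.0, 0.0]
contact_force: [-1.2, -0.8, 5.5]
width: 0.0248
gripper_force: 88.2
clock: 16.3
position: [0.4239, 0.2186, 0.2126]
ee_rot: [-0.0, 1.0, -0.0, 0.0]
contact_force: [-1.0, -0.6, -4.3]
width: 0.0244
gripper_force: 89.3
```

```bash
python3 -m crank '{"translation":[[0,0,-30],[0,0,-25],[39,11,0],[39,11,0],[40,11,0],[40,11,0],[39,11.5,0],[0,0,0]],"roll":[0,0,0,0,0,0,0,0],"fingers":[0,0,0,0,0,0,0,0]}'
python3 -m crank '{"translation":[[0,0,0],[0,0,0],[0,0,15],[0,0,15],[0,0,10],[0,0,0],[0,0,0],[0,0,0]],"roll":[0,0,0,0,0,0,0,0],"fingers":[0,0,0,0,0,0,0,0]}'
```

```text
clock: 17.1
position: [0.6251, 0.1605, 0.2618]
ee_rot: [0.001, 1.0, -0.002, -0.002]
contact_force: [-1.9, -0.0, -3.1]
width: 0.0246
gripper_force: 89.3
clock: 17.9
position: [0.6213, 0.1634, 0.2285]
ee_rot: [-0.0, 1.0, 0.0, 0.001]
contact_force: [0.8, 0.4, -2.2]
width: 0.0248
gripper_force: 89.4
```

```bash
python3 -m crank '{"translation":[[0,0,3],[0,0,3],[0,0,3],[0,0,2],[0,0,2],[0,0,0]],"roll":[0,0,0,0,0,0],"fingers":[0,0,0,0,0,0]}'
python3 -m crank '{"translation":[[0,0,2],[0,0,2],[0,0,0]],"roll":[0,0,0],"fingers":[0,0,0]}'
python3 -m crank '{"translation":[[0,0,2],[0,0,2],[0,0,0]],"roll":[0,0,0],"fingers":[0,0,0]}'
```

```text
clock: 18.5
position: [0.6218, 0.1632, 0.2169]
ee_rot: [-0.0, 1.0, -0.0, 0.002]
contact_force: [-1.0, -0.2, 4.9]
width: 0.0244
gripper_force: 90.5
clock: 18.8
position: [0.6219, 0.1632, 0.2135]
ee_rot: [-0.0, 1.0, -0.0, 0.002]
contact_force: [-1.1, -0.3, 6.2]
width: 0.0247
gripper_force: 90.7
clock: 19.1
position: [0.622, 0.1632, 0.2096]
ee_rot: [-0.0, 1.0, -0.0, 0.002]
contact_force: [-1.7, -0.0, 6.1]
width: 0.0245
gripper_force: 90.7
```

```bash
python3 -m crank '{"translation":[[0,0,1],[0,0,1],[0,0,0]],"roll":[0,0,0],"fingers":[0,0,0]}'
python3 -m crank '{"translation":[[0,0,1.5],[0,0,0],[0,0,0]],"roll":[0,0,0],"fingers":[0,0,0]}'
python3 -m crank '{"translation":[[0,0,1.5],[0,0,0],[0,0,0]],"roll":[0,0,0],"fingers":[0,0,0]}'
```

```text
clock: 19.4
position: [0.6227, 0.1632, 0.2091]
ee_rot: [-0.0, 1.0, -0.0, 0.004]
contact_force: [-3.2, -0.9, 13.2]
width: 0.0246
gripper_force: 91.2
clock: 19.7
position: [0.6232, 0.1632, 0.2091]
ee_rot: [-0.0, 1.0, -0.0, 0.005]
contact_force: [-2.5, -0.1, 18.4]
width: 0.0247
gripper_force: 91.8
clock: 20.0
position: [0.6238, 0.1632, 0.2091]
ee_rot: [-0.001, 1.0, -0.0, 0.006]
contact_force: [-3.3, -1.7, 22.1]
width: 0.0247
gripper_force: 92.3
```

```bash
python3 -m crank '{"translation":[[0,0,-8],[0,0,-25],[0,0,-30],[-38,-9,0],[-38,-9,0],[-38,-10,0],[-38,-10,0],[-38,-9,0]],"roll":[0,0,0,0,0,0,0,0],"fingers":[0,0,0,0,0,0,0,0]}'
python3 -m crank '{"translation":[[0,0,20],[0,0,40],[0,0,40],[0,0,40],[0,0,20],[0,0,0],[0,0,0],[0,0,0]],"roll":[0,0,0,0,0,0,0,0],"fingers":[0,0,0,0,0,0,0,0]}'
python3 - <<'E'
from h import *
print(rel([.4287,.2107,.0603],np.pi/2),manip.get_state()['ee_rot'])
E
```

```text
clock: 20.8
position: [0.4291, 0.2104, 0.2637]
ee_rot: [0.0, 1.0, -0.0, -0.001]
contact_force: [-0.6, 0.3, -3.1]
width: 0.0242
gripper_force: 89.4
clock: 21.6
position: [0.4325, 0.2107, 0.1059]
ee_rot: [-0.0, 1.0, -0.0, 0.002]
contact_force: [0.3, 0.7, -3.8]
width: 0.0247
gripper_force: 89.2
(array([-4. ,  0. , 45.6]), np.float64(-0.00020695504260892505)) [-4.77859626e-04  9.99998583e-01 -1.04247267e-04  1.61061057e-03]
```

```bash
python3 -m crank '{"translation":[[-3.5,0,15],[0,0,15],[0,0,8],[0,0,4],[0,0,0],[0,0,0],[0,0,0]],"roll":[0,0,0,0,0,0,0],"fingers":[0,0,0,0,0,0,0]}'
python3 -m crank '{"translation":[[0,0,1.5],[0,0,0],[0,0,1],[0,0,0],[0,0,0]],"roll":[0,0,0,0,0],"fingers":[0,0,0,0,0]}'
```

```text
clock: 22.3
position: [0.4282, 0.2104, 0.0631]
ee_rot: [-0.0, 1.0, -0.0, 0.001]
contact_force: [-0.6, -0.9, -2.9]
width: 0.0247
gripper_force: 89.4
clock: 22.8
position: [0.4277, 0.2102, 0.0603]
ee_rot: [-0.0, 1.0, -0.0, 0.0]
contact_force: [-1.0, -0.5, 0.3]
width: 0.0246
gripper_force: 90.1
```

```bash
python3 -m crank '{"translation":[[0,0,0],[0,0,0],[0,0,0],[0,0,0],[0,0,-10],[0,0,-45],[0,0,-45],[0,0,-45]],"roll":[0,0,0,0,0,0,0,0],"fingers":[0.5,0.8,1,1,1,1,1,1]}'
python3 -m crank '{"translation":[[0,30,-35],[0,35,-35],[0,48,0],[0,48,0],[0,48,0],[0,48,0],[0,0,0],[0,0,0]],"roll":[0,0,0,0,0,0,0,0],"fingers":[1,1,1,1,1,1,1,1]}'
python3 -m crank '{"translation":[[0,0,0],[0,0,0],[0,0,0],[0,0,0]],"roll":[0,0,0,0],"fingers":[1,1,1,1]}'
python3 - <<'E'
from h import *
w=shot('w8'); c=ld('w8.npz')
g=cv2.cvtColor(w,cv2.COLOR_BGR2GRAY)
n,l,s,cc=cv2.connectedComponentsWithStats((g<48).astype(np.uint8))
for i in range(1,n):
    if 300<s[i,4]<4000 and s[i,1]<330: print(i,s[i].tolist(),cc[i].round(1),pt('wrist',*cc[i],.016,c).round(4))
for n,p in dict(pad=[.6067,-.052,.024],mat=[.429,.211,.004],mouth=[.621,.163,.08]).items(): print(n,proj('wrist',p,c).round(1))
cv2.imwrite('pics/w8c.png',cv2.resize(w[:300],(800,375)))
E
```

```text
clock: 23.6
position: [0.4272, 0.2101, 0.2073]
ee_rot: [-0.0, 1.0, -0.0, 0.0]
contact_force: [0.9, 1.2, -0.7]
width: 0.0855
gripper_force: 0.0
clock: 24.4
position: [0.4273, -0.0476, 0.2755]
ee_rot: [-0.0, 1.0, -0.002, 0.0]
contact_force: [0.5, 0.1, -0.1]
width: 0.0855
gripper_force: 0.0
clock: 24.8
position: [0.4275, -0.0458, 0.275]
ee_rot: [0.0, 1.0, 0.001, 0.0]
contact_force: [-0.2, 0.5, 0.1]
width: 0.0855
gripper_force: 0.0
1 [94, 0, 103, 89, 2669] [154.  42.] [0.6203 0.2075 0.016 ]
2 [492, 21, 30, 65, 1195] [506.7  53.3] [ 0.6087 -0.3303  0.016 ]
41 [369, 104, 34, 71, 1822] [385.9 138.4] [ 0.4618 -0.1364  0.016 ]
44 [240, 132, 26, 67, 1718] [252.6 164.6] [0.4237 0.0537 0.016 ]
46 [453, 137, 26, 65, 1354] [466.3 168.6] [ 0.4216 -0.267   0.016 ]
59 [540, 184, 51, 69, 1853] [565.4 218.6] [ 0.3352 -0.5114  0.016 ]
pad [326.6  33.6]
mat [160.9 162.6]
mouth [158.9  28.4]
```

View pics/w8c.png

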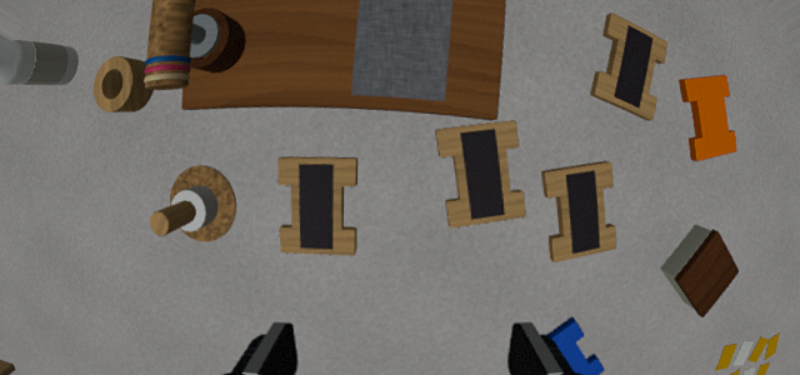

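The picture shows plaque 2 knocked to (480,173), all four plaques inlay-up, the mallet on its mat (190,207), and the T-bar standing. Next I measure the pad and plaques by image code from over the pad.

```bash
python3 -m crank '{"translation":[[40,0,0],[40,0,0],[30,0,0],[0,0,0],[0,0,0],[0,0,0],[0,0,0],[0,0,0]],"roll":[0,0,0,0,0,0,0,0],"fingers":[1,1,1,1,1,1,1,1]}'
cat >> h.py <<'E'
def rect(mask,z,c):
    k=cv2.findContours(mask,cv2.RETR_EXTERNAL,cv2.CHAIN_APPROX_NONE)[0]; k=max(k,key=cv2.contourArea)[:,0]
    P=np.array([pt('wrist',u,v,z,c)[:2] for u,v in k],np.float32)*1000
    (x,y),(a,b),_=r=cv2.minAreaRect(P); B=cv2.boxPoints(r); e=B[1]-B[0]; f=B[2]-B[1]
    L=e if np.hypot(*e)>np.hypot(*f) else f
    return np.round([x/1e3,y/1e3],4),np.round(sorted((a,b)),1),round((np.degrees(np.arctan2(L[1],L[0]))+90)%180-90,1)
def inlays(w,c,z=.016):
    g=cv2.cvtColor(w,cv2.COLOR_BGR2GRAY); n,l,s,cc=cv2.connectedComponentsWithStats((g<48).astype(np.uint8))
    for i in range(1,n):
        if 700<s[i,4]<6000 and s[i,1]>0 and s[i,1]+s[i,3]<300: print('inlay',cc[i].round(0),*rect((l==i).astype(np.uint8),z,c))
def pad(w,c,z=.024):
    h=cv2.cvtColor(w,cv2.COLOR_BGR2HSV); m=(h[...,1]<70).astype(np.uint8); q=proj('wrist',[.607,-.052,z],c).astype(int)
    m=cv2.morphologyEx(m,cv2.MORPH_OPEN,np.ones((5,5),np.uint8)); n,l,s,cc=cv2.connectedComponentsWithStats(m); i=l[q[1],q[0]]
    print('pad',q,s[i].tolist(),*rect((l==i).astype(np.uint8),z,c))
E
python3 - <<'E'
from h import *
print(manip.get_state()['position'],manip.get_state()['ee_rot'])
w=shot('w9'); c=ld('w9.npz'); pad(w,c); inlays(w,c)
print(proj('wrist',[.607,-.052,.024],c), w[70:200:20,320])
E
```

```text
clock: 25.65
position: [0.5367, -0.0468, 0.2755]
ee_rot: [0.0, 1.0, -0.0, 0.0]
contact_force: [0.4, 0.6, -0.2]
width: 0.0856
gripper_force: 0.0
[ 0.53667973 -0.04675743  0.27548651] [ 1.25463996e-04  9.99999942e-01 -1.37904341e-04  2.86412112e-04]
pad [325 111] [282, 67, 79, 93, 6566] [ 0.6055 -0.045 ] [101.  123.2] -4.2
inlay [167. 110.] [0.6204 0.1904] [109.5 136. ] -3.2
inlay [504. 121.] [ 0.6097 -0.3313] [38.4 98.7] -13.8
inlay [381. 211.] [ 0.4601 -0.1369] [38.3 97.9] 9.1
inlay [257. 234.] [0.4221 0.0542] [37.7 97.6] -2.5
inlay [457. 234.] [ 0.4193 -0.2677] [38.2 98.3] 10.9
[325.50125956 111.85171754] [[ 92  86  82]
 [ 99  94  92]
 [ 91  90  86]
 [ 97  93  92]
 [ 94  90  88]
 [144 147 147]
 [138 141 141]]
```

```bash
python3 -m crank '{"translation":[[-25,30,20],[-25,30,40],[-27,30,40],[0,0,40],[0,0,40],[0,0,0],[0,0,0],[0,0,0]],"roll":[0,0,0,-0.08,-0.079,0,0,0],"fingers":[1,1,1,1,1,0.87,0.87,0.87]}'
python3 - <<'E'
from h import *
print(rel([.4601,-.1369,.008],np.radians(99.1)))
w=shot('w10');c=ld('w10.npz'); inlays(w,c)
E
```

```text
clock: 26.5
position: [0.4682, -0.1307, 0.1063]
ee_rot: [0.001, 0.997, 0.079, 0.002]
contact_force: [0.1, 0.2, 1.4]
width: 0.0745
gripper_force: 0.0
(array([-9.4,  4.6, 98.2]), np.float64(-0.0007594886000790169))
inlay [540.  95.] [ 0.6102 -0.3318] [39.3 99.7] -13.2
inlay [326. 201.] [ 0.4607 -0.1366] [39.4 99. ] 9.4
```

```bash
python3 -m crank '{"translation":[[-6,4.5,0],[0,0,35],[0,0,35],[0,0,10],[0,0,0],[0,0,0],[0,0,0]],"roll":[0,0,0,0,0,0,0],"fingers":[0.87,0.87,0.87,0.87,0.87,0.87,0.87]}'
python3 - <<'E'
from h import *
print(rel([.4604,-.1367,.008],np.radians(99.2)))
E
```

```text
clock: 27.25
position: [0.4626, -0.1362, 0.0256]
ee_rot: [0.001, 0.997, 0.079, 0.002]
contact_force: [0.4, -0.7, -0.6]
width: 0.0745
gripper_force: 0.0
(array([-2.3,  0.2, 17.6]), np.float64(-0.001654371403928323))
```

Now I lower step by step, watching for the table.

```bash
python3 -m crank '{"translation":[[-2,0,8],[0,0,7],[0,0,0],[0,0,0],[0,0,0]],"roll":[0,0,0,0,0],"fingers":[0.87,0.87,0.87,0.87,0.87]}'
python3 -m crank '{"translation":[[0,0,3],[0,0,0],[0,0,0]],"roll":[0,0,0],"fingers":[0.87,0.87,0.87]}' | grep -E 'pos|cont'
python3 -m crank '{"translation":[[0,0,2],[0,0,0],[0,0,0]],"roll":[0,0,0],"fingers":[0.87,0.87,0.87]}' | grep -E 'pos|cont'
```

```text
clock: 27.75
position: [0.4593, -0.1359, 0.009]
ee_rot: [0.0, 0.997, 0.079, 0.0]
contact_force: [0.4, -0.8, -0.4]
width: 0.0745
gripper_force: 0.0
position: [0.4591, -0.1358, 0.0059]
contact_force: [0.3, -0.5, 0.3]
position: [0.4591, -0.1357, 0.004]
contact_force: [-0.5, -0.4, -0.7]
```

```bash
python3 -m crank '{"translation":[[1,0,2],[0,0,0],[0,0,0],[0,0,0],[0,0,0],[0,0,0],[0,0,0]],"roll":[0,0,0,0,0,0,0],"fingers":[0.87,0.87,0,0,0,0,0]}' 40
python3 -m crank '{"translation":[[0,0,-3],[0,0,-15],[0,0,-40],[0,0,-40],[0,0,0],[0,0,0]],"roll":[0,0,0,0,0,0],"fingers":[0,0,0,0,0,0]}'
python3 - <<'E'
from h import *
t=np.radians(-4.2)
print(rel([.6055,-.045,.15],t+np.pi/2))
E
```

```text
clock: 29.05
position: [0.4601, -0.1357, 0.0021]
ee_rot: [0.0, 0.997, 0.079, 0.0]
contact_force: [-0.1, 0.2, 0.3]
width: 0.001
gripper_force: 0.0
clock: 29.65
position: [0.4607, -0.1359, 0.1011]
ee_rot: [0.001, 0.997, 0.079, 0.001]
contact_force: [-0.3, -0.5, 0.1]
width: -0.0001
gripper_force: 0.0
(array([157.5, -66.7, -48.7]), np.float64(0.23217895594033067))
```

The fingers swept over the plaque, because open pads stand higher than the TCP. I'll remeasure and go lower, limiting how far they close.

```bash
python3 -m crank '{"translation":[[0,0,0],[0,0,0],[0,0,0],[0,0,0],[0,0,0]],"roll":[0,0,0,0,0],"fingers":[0.87,0.87,0.87,0.87,0.87]}' >/dev/null
python3 - <<'E'
from h import *
w=shot('w11');c=ld('w11.npz'); inlays(w,c); print(rel([.4604,-.1367,.008],np.radians(99.2)),manip.get_state()['width'])
E
```

```text
inlay [543.  86.] [ 0.6102 -0.3318] [ 39.3 100. ] -13.5
inlay [323. 194.] [ 0.4599 -0.1368] [38.9 98.8] 9.1
(array([ 0.3,  1.2, 91.7]), np.float64(-0.0018052039650839902)) 0.07409480779529558
```

Unmoved. Going lower, stepping until touch.

```bash
python3 -m crank '{"translation":[[0,1.2,40],[0,0,40],[0,0,14],[0,0,0],[0,0,0],[0,0,0]],"roll":[0,0,0,0,0,0],"fingers":[0.87,0.87,0.87,0.87,0.87,0.87]}'| grep -E 'pos|cont'
python3 -m crank '{"translation":[[0,0,2],[0,0,2],[0,0,0],[0,0,0]],"roll":[0,0,0,0],"fingers":[0.87,0.87,0.87,0.87]}' | grep -E 'pos|cont'
python3 -m crank '{"translation":[[0,0,1.5],[0,0,0],[0,0,0]],"roll":[0,0,0],"fingers":[0.87,0.87,0.87]}' | grep -E 'pos|cont'
```

```text
position: [0.4615, -0.1374, 0.0072]
contact_force: [0.1, 0.6, 0.4]
position: [0.4604, -0.1368, 0.0022]
contact_force: [-0.0, -0.2, -0.6]
position: [0.4603, -0.1368, 0.0005]
contact_force: [0.2, 0.1, -0.1]
```

```bash
python3 -m crank '{"translation":[[0,0,2],[0,0,2],[0,0,0],[0,0,0]],"roll":[0,0,0,0],"fingers":[0.87,0.87,0.87,0.87]}' | grep -E 'pos|cont'
python3 -m crank '{"translation":[[0,0,1.5],[0,0,0],[0,0,0]],"roll":[0,0,0],"fingers":[0.87,0.87,0.87]}' | grep -E 'pos|cont'
python3 -m crank '{"translation":[[0,0,1],[0,0,0],[0,0,0]],"roll":[0,0,0],"fingers":[0.87,0.87,0.87]}' | grep -E 'pos|cont'
```

```text
position: [0.4602, -0.1367, -0.0036]
contact_force: [-0.0, 0.1, 0.2]
position: [0.4603, -0.1368, -0.005]
contact_force: [0.4, -1.1, -0.5]
position: [0.4603, -0.1368, -0.006]
contact_force: [0.5, -0.0, -0.3]
```

```bash
python3 -m crank '{"translation":[[0,0,0],[0,0,0],[0,0,0],[0,0,0],[0,0,0]],"roll":[0,0,0,0,0],"fingers":[0.55,0.55,0.55,0.55,0.55]}' 40
python3 -m crank '{"translation":[[0,0,-3],[0,0,-15],[0,0,-40],[0,0,-40],[0,0,0],[0,0,0]],"roll":[0,0,0,0,0,0],"fingers":[0.55,0.55,0.55,0.55,0.55,0.55]}'
```

```text
clock: 33.0
position: [0.4603, -0.1368, -0.006]
ee_rot: [0.0, 0.997, 0.079, 0.0]
contact_force: [-0.5, 0.6, -0.0]
width: 0.0473
gripper_force: 0.0
clock: 33.6
position: [0.4609, -0.137, 0.0931]
ee_rot: [0.001, 0.997, 0.079, 0.001]
contact_force: [-0.4, 0.7, -1.2]
width: 0.0468
gripper_force: 0.0
```

```bash
python3 - <<'E'
from h import *
w=shot('w12');c=ld('w12.npz'); inlays(w,c); inlays(w,c,.11); print(manip.get_state()['contact_force'],manip.get_state()['gripper_force'])
cv2.imwrite('pics/w12c.png',cv2.resize(w[60:360,160:480],(800,600)))
E
```

```text
inlay [545.  87.] [ 0.6099 -0.3315] [39.2 99.5] -13.5
inlay [321. 197.] [ 0.46   -0.1365] [39.3 98.8] 9.4
inlay [545.  87.] [ 0.5829 -0.2538] [24.5 62.1] -13.5
inlay [321. 197.] [ 0.4893 -0.1321] [24.5 61.7] 9.4
[-0.02424461  0.04187243 -0.35607543] 0.0
```

View pics/w12c.png

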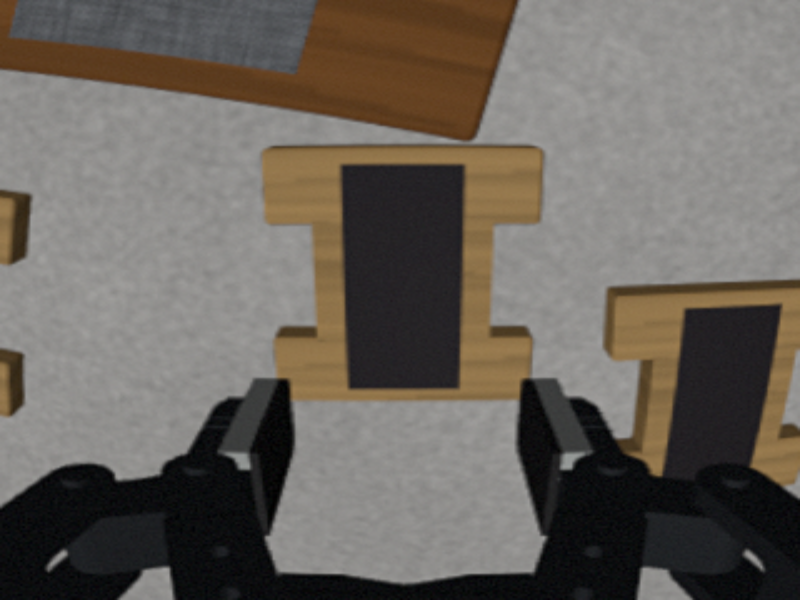

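The plaque is still on the table at (402,275) and the fingers, tips at (290,380) and (520,380), hold nothing. That was my last picture, so I'll work out the true fingertip position numerically from these pixels.

```bash
python3 - <<'E'
from h import *
c=ld('w12.npz'); s=manip.get_state(); w,x,y,z=s['ee_rot']; M=R.from_quat([x,y,z,w]).as_matrix(); p=np.array(s['position'])
f=lambda u,v:(160+u/2.5,60+v/2)
# rays in tool frame
for l,r in [((290,380),(519,380)),((295,465),(517,465)),((265,455),(545,455)),((265,535),(546,535))]:
    o,d=ray('wrist',*f(*l),c); o2,d2=ray('wrist',*f(*r),c); O=M.T@(o-p); a,b=M.T@d,M.T@d2
    for W in (.0468,.056):
        k=W/(b[1]/b[2]-a[1]/a[2]); print(l,W,(O+a/a[2]*k).round(4),(O+b/b[2]*k).round(4))
for q in ([.011,.0235,0],[-.011,.0235,0]): 
    t=proj('wrist',p+M@np.array(q),c); print(q,((t-[160,60])*[2.5,2]).round(0))
E
```

```text
(290, 380) 0.0468 [ 0.0085 -0.0226 -0.0334] [ 0.0084  0.0242 -0.0334]
(290, 380) 0.056 [-0.0054 -0.0272 -0.0056] [-0.0055  0.0288 -0.0056]
(295, 465) 0.0468 [-0.0141 -0.0223 -0.0389] [-0.0141  0.0245 -0.0389]
(295, 465) 0.056 [-0.0324 -0.0268 -0.0122] [-0.0325  0.0292 -0.0122]
(265, 455) 0.0468 [ 0.0072 -0.0225 -0.0664] [ 0.0072  0.0243 -0.0664]
(265, 455) 0.056 [-0.0069 -0.0271 -0.0452] [-0.0069  0.0289 -0.0452]
(265, 535) 0.0468 [-0.0072 -0.0225 -0.0756] [-0.0072  0.0243 -0.0756]
(265, 535) 0.056 [-0.0241 -0.027  -0.0561] [-0.0242  0.029  -0.0561]
[0.011, 0.0235, 0] [498. 323.]
[-0.011, 0.0235, 0] [494. 388.]
```

The pixels say the open pad tips stand about 30 mm behind the reported TCP, which agrees with the T-bar chord width. So I go lower, by touch.

```bash
python3 -m crank '{"translation":[[0,0,0],[0,0,0],[0,0,40],[0,0,40],[0,0,20],[0,0,0],[0,0,0]],"roll":[0,0,0,0,0,0,0],"fingers":[0.85,0.85,0.85,0.85,0.85,0.85,0.85]}'| grep -E 'pos|cont'
python3 -m crank '{"translation":[[0,0,2],[0,0,2],[0,0,0],[0,0,0]],"roll":[0,0,0,0],"fingers":[0.85,0.85,0.85,0.85]}' | grep -E 'pos|cont'
python3 -m crank '{"translation":[[0,0,2],[0,0,0],[0,0,0]],"roll":[0,0,0],"fingers":[0.85,0.85,0.85]}' | grep -E 'pos|cont'
python3 -m crank '{"translation":[[0,0,1],[0,0,0],[0,0,0]],"roll":[0,0,0],"fingers":[0.85,0.85,0.85]}' | grep -E 'pos|cont|wid'
```

```text
position: [0.4601, -0.1368, -0.0084]
contact_force: [0.3, 0.4, 0.6]
position: [0.4607, -0.137, -0.0114]
contact_force: [0.3, -0.1, 0.2]
position: [0.4603, -0.1368, -0.014]
contact_force: [-0.4, -0.5, 0.3]
position: [0.4603, -0.1368, -0.015]
contact_force: [0.5, 0.8, 0.5]
width: 0.0726
```

```bash
python3 -m crank '{"translation":[[0,0,2],[0,0,0],[0,0,0]],"roll":[0,0,0],"fingers":[0.85,0.85,0.85]}' | grep -E 'pos|cont'
python3 -m crank '{"translation":[[0,0,2],[0,0,0],[0,0,0]],"roll":[0,0,0],"fingers":[0.85,0.85,0.85]}' | grep -E 'pos|cont'
python3 -m crank '{"translation":[[0,0,1],[0,0,0],[0,0,0]],"roll":[0,0,0],"fingers":[0.85,0.85,0.85]}' | grep -E 'pos|cont|wid'
python3 -m crank '{"translation":[[0,0,1],[0,0,0],[0,0,0]],"roll":[0,0,0],"fingers":[0.85,0.85,0.85]}' | grep -E 'pos|cont|wid'
```

```text
position: [0.4602, -0.1368, -0.0171]
contact_force: [0.4, -0.5, -0.6]
position: [0.4603, -0.1368, -0.019]
contact_force: [-0.7, -1.0, 0.3]
position: [0.4603, -0.1368, -0.02]
contact_force: [0.2, 0.2, 0.3]
width: 0.0728
position: [0.4603, -0.1368, -0.021]
contact_force: [-0.5, 0.3, 0.0]
width: 0.0726
```

```bash
python3 -m crank '{"translation":[[0,0,2],[0,0,0],[0,0,0]],"roll":[0,0,0],"fingers":[0.85,0.85,0.85]}' | grep -E 'pos|cont'
python3 -m crank '{"translation":[[0,0,1],[0,0,0],[0,0,0]],"roll":[0,0,0],"fingers":[0.85,0.85,0.85]}' | grep -E 'pos|cont'
python3 -m crank '{"translation":[[0,0,0],[0,0,0],[0,0,0],[0,0,0],[0,0,0]],"roll":[0,0,0,0,0],"fingers":[0.57,0.57,0.57,0.57,0.57]}' 40
```

```text
position: [0.4602, -0.1368, -0.0231]
contact_force: [-0.1, 0.3, 0.4]
position: [0.4603, -0.1368, -0.024]
contact_force: [0.1, -0.1, -0.2]
clock: 37.65
position: [0.4604, -0.1369, -0.0236]
ee_rot: [0.0, 0.997, 0.079, 0.0]
contact_force: [-0.4, 0.1, 6.2]
width: 0.0584
gripper_force: 43.2
```

Gripped (58 mm, 43 N). Lift and carry to the pad.

```bash
python3 -m crank '{"translation":[[0,0,-3],[0,0,-15],[0,0,-40],[0,0,-40],[0,0,-10],[0,0,0],[0,0,0],[0,0,0]],"roll":[0,0,0,0,0,0,0,0],"fingers":[0.5,0.5,0.5,0.5,0.5,0.5,0.5,0.5]}'
python3 - <<'E'
from h import *
print(rel([.6055,-.045,.05],np.radians(-4.2)+np.pi/2))
w=shot('w13');c=ld('w13.npz'); inlays(w,c,.124+0); M=None
s=manip.get_state(); print(s['position'])
E
```

```text
clock: 38.45
position: [0.4587, -0.1361, 0.0821]
ee_rot: [-0.001, 0.997, 0.079, -0.002]
contact_force: [-0.1, 0.1, -1.3]
width: 0.0587
gripper_force: 43.9
(array([159.4, -66.7,  31.7]), np.float64(0.23210724802818827))
inlay [554.  84.] [ 0.5771 -0.238 ] [21.5 54.5] -13.4
[ 0.45889819 -0.1361673   0.08219915]
```

```bash
python3 -m crank '{"translation":[[30,-12,0],[40,-17,0],[40,-17,0],[30,-13,0],[19,-8,0],[0,0,0],[0,0,0],[0,0,0]],"roll":[0,0,0,0,0,0.08,0.08,0.072],"fingers":[0.5,0.5,0.5,0.5,0.5,0.5,0.5,0.5]}'
python3 -m crank '{"translation":[[0,0,10],[0,0,10],[0,0,10],[0,0,10],[0,0,0],[0,0,0],[0,0,0]],"roll":[0,0,0,0,0,0,0],"fingers":[0.5,0.5,0.5,0.5,0.5,0.5,0.5]}' | grep pos
python3 - <<'E'
from h import *
print(rel([.6055,-.045,.002],np.radians(-4.2)+np.pi/2))
E
```

```text
clock: 39.3
position: [0.6059, -0.045, 0.0819]
ee_rot: [-0.0, 0.999, -0.038, -0.002]
contact_force: [-0.2, -0.5, -1.1]
width: 0.0585
gripper_force: 43.9
position: [0.6072, -0.0456, 0.0444]
(array([-1.7, -0.5, 42.4]), np.float64(0.00014904029362838855))
```

```bash
python3 -m crank '{"translation":[[-1.2,-0.5,12],[0,0,12],[0,0,10],[0,0,4],[0,0,0],[0,0,0],[0,0,0]],"roll":[0,0,0,0,0,0,0],"fingers":[0.5,0.5,0.5,0.5,0.5,0.5,0.5]}'
python3 - <<'E'
from h import *
print(rel([.6055,-.045,.002],np.radians(-4.2)+np.pi/2))
E
python3 -m crank '{"translation":[[0,0,1],[0,0,1],[0,0,0],[0,0,0]],"roll":[0,0,0,0],"fingers":[0.5,0.5,0.5,0.5]}'
```

```text
clock: 40.7
position: [0.606, -0.045, 0.0064]
ee_rot: [0.0, 0.999, -0.037, 0.001]
contact_force: [0.0, -0.2, -1.3]
width: 0.0585
gripper_force: 43.9
(array([-0.5, -0. ,  4.4]), np.float64(3.854631281718923e-05))
clock: 41.1
position: [0.6055, -0.0449, 0.0041]
ee_rot: [0.0, 0.999, -0.037, 0.0]
contact_force: [-0.4, 0.2, -0.7]
width: 0.0589
gripper_force: 43.9
```

```bash
python3 -m crank '{"translation":[[0,0,1.2],[0,0,0],[0,0,1],[0,0,0],[0,0,0]],"roll":[0,0,0,0,0],"fingers":[0.5,0.5,0.5,0.5,0.5]}'
python3 -m crank '{"translation":[[0,0,0.7],[0,0,0],[0,0,0]],"roll":[0,0,0],"fingers":[0.5,0.5,0.5]}'
```

```text
clock: 41.6
position: [0.6055, -0.0449, 0.0018]
ee_rot: [0.0, 0.999, -0.037, -0.0]
contact_force: [0.1, 0.2, -1.9]
width: 0.0588
gripper_force: 43.9
clock: 41.9
position: [0.6056, -0.0449, 0.0011]
ee_rot: [0.0, 0.999, -0.037, 0.0]
contact_force: [0.0, 0.2, 0.0]
width: 0.0583
gripper_force: 43.9
```

```bash
python3 -m crank '{"translation":[[0,0,0],[0,0,0],[0,0,0],[0,0,-10],[0,0,-40],[0,0,-50],[-30,0,-50],[-30,0,-50]],"roll":[0,0,0,0,0,0,0,0],"fingers":[0.85,0.85,0.85,0.85,0.85,0.85,0.85,0.85]}' | grep pos
python3 -m crank '{"translation":[[0,0,0],[0,0,0],[0,0,0],[0,0,0]],"roll":[0,0,0,0],"fingers":[0.85,0.85,0.85,0.85]}' | grep -E 'pos|rot'
python3 - <<'E'
from h import *
w=shot('w14');c=ld('w14.npz'); print('pile z.04');inlays(w,c,.04); print('table');inlays(w,c,.016)
print(rel([.4193,-.2677,.008],np.radians(100.9)))
E
```

```text
position: [0.554, -0.0412, 0.1894]
position: [0.5538, -0.0411, 0.1853]
ee_rot: [-0.0, 0.999, -0.037, -0.001]
pile z.04
inlay [322. 130.] [ 0.6063 -0.045 ] [38.7 98.2] -4.5
inlay [540. 123.] [ 0.6111 -0.3116] [36.  91.9] -13.4
inlay [130. 144.] [0.6117 0.1915] [133.5 140.2] -4.0
inlay [490. 258.] [ 0.434  -0.2526] [35.9 91.1] 11.7
table
inlay [322. 130.] [ 0.6043 -0.0449] [ 41.6 105.6] -4.5
inlay [540. 123.] [ 0.6094 -0.3316] [38.7 98.8] -13.4
inlay [130. 144.] [0.6102 0.2095] [143.6 150.8] -4.0
inlay [490. 258.] [ 0.419  -0.2681] [38.6 98. ] 11.7
(array([-117.1,  235.9,  177.5]), np.float64(-0.2634579364358185))
```

```bash
python3 -m crank '{"translation":[[-19.5,39.3,0],[-19.5,39.3,0],[-19.5,39.3,0],[-19.5,39.3,0],[-19.5,39.3,0],[-19.5,39.4,0],[0,0,30],[0,0,40]],"roll":[0,0,0,0,0,0,-0.133,-0.133],"fingers":[0.87,0.87,0.87,0.87,0.87,0.87,0.87,0.87]}' | grep pos
python3 -m crank '{"translation":[[0,0,0],[0,0,0],[0,0,0],[0,0,0]],"roll":[0,0,0,0],"fingers":[0.87,0.87,0.87,0.87]}' | grep -E 'pos|rot'
python3 - <<'E'
from h import *
w=shot('w15');c=ld('w15.npz'); inlays(w,c,.016)
print(rel([.4193,-.2679,-.022],np.radians(101.2)))
E
```

```text
position: [0.421, -0.2707, 0.1169]
position: [0.4217, -0.2685, 0.1185]
ee_rot: [0.001, 0.995, 0.096, 0.001]
inlay [ 55. 143.] [0.4222 0.0562] [39.7 99.8] -2.3
inlay [319. 191.] [ 0.4195 -0.2669] [38.9 99. ] 12.0
(array([ -2.3,  -1.3, 140.4]), np.float64(-0.002792021954795665))
```

```bash
python3 -m crank '{"translation":[[-1.5,-1.8,20],[0,0,40],[0,0,35],[0,0,25],[0,0,10],[0,0,0],[0,0,0],[0,0,0]],"roll":[-0.006,0,0,0,0,0,0,0],"fingers":[0.87,0.87,0.87,0.87,0.87,0.87,0.87,0.87]}' | grep -E 'pos|cont'
python3 - <<'E'
from h import *
print(rel([.4195,-.267,-.0225],np.radians(101.6)))
E
```

```text
position: [0.4197, -0.2674, -0.0116]
contact_force: [0.3, -0.5, 0.0]
(array([-0.2, -0.5, 10.9]), np.float64(-0.0036801382240909675))
```

```bash
python3 -m crank '{"translation":[[0,-0.4,5],[0,0,3],[0,0,2],[0,0,1],[0,0,0],[0,0,0]],"roll":[0,0,0,0,0,0],"fingers":[0.87,0.87,0.87,0.87,0.87,0.87]}' | grep -E 'pos|cont'
python3 -m crank '{"translation":[[0,0,0],[0,0,0],[0,0,0],[0,0,0],[0,0,0]],"roll":[0,0,0,0,0],"fingers":[0.57,0.57,0.57,0.57,0.57]}' 40
python3 -m crank '{"translation":[[0,0,-3],[0,0,-15],[0,0,-40],[0,0,-40],[0,0,-20],[0,0,0],[0,0,0],[0,0,0]],"roll":[0,0,0,0,0,0,0,0],"fingers":[0.5,0.5,0.5,0.5,0.5,0.5,0.5,0.5]}'
python3 - <<'E'
from h import *
print(rel([.6055,-.045,.018],np.radians(-4.2)+np.pi/2))
E
```

```text
position: [0.4184, -0.266, -0.0242]
contact_force: [0.1, -0.0, 0.2]
clock: 46.3
position: [0.4186, -0.2662, -0.0237]
ee_rot: [0.0, 0.995, 0.099, 0.0]
contact_force: [-1.0, 0.0, 5.4]
width: 0.0586
gripper_force: 43.3
clock: 47.1
position: [0.4172, -0.2649, 0.0922]
ee_rot: [-0.001, 0.995, 0.099, -0.001]
contact_force: [0.5, 0.7, -1.4]
width: 0.0583
gripper_force: 43.9
(array([ 228.2, -178.2,   74.2]), np.float64(0.27203127574995456))
```

```bash
python3 -m crank '{"translation":[[30,-23,0],[38,-30,0],[38,-30,0],[38,-30,0],[38,-30,0],[28,-22,0],[17,-13,0],[0,0,0]],"roll":[0,0,0,0,0,0,0,0],"fingers":[0.5,0.5,0.5,0.5,0.5,0.5,0.5,0.5]}' | grep pos
python3 -m crank '{"translation":[[0,0,10],[0,0,10],[0,0,10],[0,0,10],[0,0,0],[0,0,0],[0,0,0]],"roll":[0.09,0.09,0.092,0,0,0,0],"fingers":[0.5,0.5,0.5,0.5,0.5,0.5,0.5]}' | grep -E 'pos|rot'
python3 - <<'E'
from h import *
print(rel([.6048,-.045,.0163],np.radians(-4.2)+np.pi/2))
E
```

```text
position: [0.6066, -0.044, 0.0914]
position: [0.606, -0.047, 0.0542]
ee_rot: [0.0, 0.999, -0.036, 0.0]
(array([-1.3, -1.9, 37.9]), np.float64(0.0005936873227980755))
```

```bash
python3 -m crank '{"translation":[[-1,-1.9,12],[0,0,10],[0,0,8],[0,0,4],[0,0,0],[0,0,0],[0,0,0]],"roll":[0,0,0,0,0,0,0],"fingers":[0.5,0.5,0.5,0.5,0.5,0.5,0.5]}' | grep -E 'pos|cont'
python3 -m crank '{"translation":[[0,0,1],[0,0,1],[0,0,0],[0,0,0]],"roll":[0,0,0,0],"fingers":[0.5,0.5,0.5,0.5]}'  | grep -E 'pos|cont'
python3 - <<'E'
from h import *
print(rel([.6048,-.045,.0163],np.radians(-4.2)+np.pi/2))
E
```

```text
position: [0.6053, -0.0448, 0.0202]
contact_force: [-0.7, 0.2, -1.1]
position: [0.6049, -0.0447, 0.0179]
contact_force: [-0.3, -0.3, -1.4]
(array([-0.1,  0.3,  1.6]), np.float64(0.0001307863344655047))
```

Lower to touch, release, retreat to the view pose, and look for the next plaque.

```bash
python3 -m crank '{"translation":[[0,0.2,1],[0,0,0.3],[0,0,0],[0,0,0]],"roll":[0,0,0,0],"fingers":[0.5,0.5,0.5,0.5]}'  | grep -E 'pos|cont'
python3 -m crank '{"translation":[[0,0,0],[0,0,0],[0,0,0],[0,0,-10],[0,0,-40],[0,0,-50],[-30,0,-40],[-30,0,-40]],"roll":[0,0,0,0,0,0,0,0],"fingers":[0.85,0.85,0.85,0.85,0.85,0.85,0.85,0.85]}' | grep pos
python3 -m crank '{"translation":[[0,0,0],[0,0,0],[0,0,0],[0,0,0]],"roll":[0,0,0,0],"fingers":[0.85,0.85,0.85,0.85]}' | grep -E 'pos|rot'
python3 - <<'E'
from h import *
w=shot('w16');c=ld('w16.npz'); print('pile z.056');inlays(w,c,.056); print('table');inlays(w,c,.016)
print(rel([.61,-.3316,.008],np.radians(90-13.5)))
E
```

```text
position: [0.6049, -0.0449, 0.0165]
contact_force: [-0.9, 0.7, -1.4]
position: [0.5449, -0.0406, 0.1991]
position: [0.5448, -0.0404, 0.195]
ee_rot: [-0.0, 0.999, -0.037, -0.001]
pile z.056
inlay [322. 122.] [ 0.6061 -0.0449] [38.9 98.1] -3.8
inlay [536. 116.] [ 0.6112 -0.2991] [34.3 87.7] -13.4
inlay [133. 134.] [0.6171 0.1784] [124.5 131.8] -3.3
table
inlay [322. 122.] [ 0.6039 -0.0446] [ 43.9 110.6] -3.8
inlay [536. 116.] [ 0.6096 -0.3315] [38.7 99. ] -13.4
inlay [133. 134.] [0.6162 0.2073] [140.4 148.7] -3.3
(array([ 86.8, 285.7, 186.5]), np.float64(0.16249864705546457))
```

```bash
python3 -m crank '{"translation":[[12,40,0],[14.5,47,0],[14.5,47,0],[14.5,47,0],[14.5,47,0],[12,40,0],[5,18,30],[0,0,40]],"roll":[0,0,0,0,0,0,0.081,0.081],"fingers":[0.87,0.87,0.87,0.87,0.87,0.87,0.87,0.87]}' | grep pos
python3 -m crank '{"translation":[[0,0,0],[0,0,0],[0,0,0],[0,0,0]],"roll":[0,0,0,0],"fingers":[0.87,0.87,0.87,0.87]}' | grep -E 'pos|rot'
python3 - <<'E'
from h import *
w=shot('w17');c=ld('w17.npz'); inlays(w,c,.016)
print(rel([.61,-.3316,-.0225],np.radians(76.6)))
E
```

```text
position: [0.6129, -0.3372, 0.1258]
position: [0.6124, -0.3323, 0.1292]
ee_rot: [0.001, 0.993, -0.117, 0.002]
inlay [320. 190.] [ 0.6089 -0.3298] [39.4 98.8] -13.4
inlay [150. 226.] [0.609  0.0153] [152.5 354.6] 85.8
inlay [103. 248.] [ 0.6087 -0.0469] [34.4 95.9] -3.9
inlay [ 81. 260.] [0.5924 0.0077] [ 45.8 115.4] -4.3
inlay [ 13. 267.] [0.6069 0.2545] [ 74.3 211.1] -79.1
(array([ -2.8,  -0.3, 151.5]), np.float64(5.0147948749135196e-05))
```

```bash
python3 -m crank '{"translation":[[-3,-1.5,20],[0,0,40],[0,0,40],[0,0,28],[0,0,10],[0,0,0],[0,0,0],[0,0,0]],"roll":[0,0,0,0,0,0,0,0],"fingers":[0.87,0.87,0.87,0.87,0.87,0.87,0.87,0.87]}' | grep -E 'pos|cont'
python3 - <<'E'
from h import *
print(rel([.6094,-.33,-.0235],np.radians(76.6)))
E
```

```text
position: [0.61, -0.3309, -0.0089]
contact_force: [0.3, 0.8, 0.3]
(array([-0.9, -0.8, 14.6]), np.float64(-0.0011054030793467007))
```

```bash
python3 -m crank '{"translation":[[0,-0.7,7],[0,0,4],[0,0,2],[0,0,1],[0,0,0],[0,0,0]],"roll":[0,0,0,0,0,0],"fingers":[0.87,0.87,0.87,0.87,0.87,0.87]}' | grep -E 'pos|cont'
python3 -m crank '{"translation":[[0,0,0],[0,0,0],[0,0,0],[0,0,0],[0,0,0]],"roll":[0,0,0,0,0],"fingers":[0.57,0.57,0.57,0.57,0.57]}' 40
python3 -m crank '{"translation":[[0,0,-3],[0,0,-15],[0,0,-40],[0,0,-40],[0,0,-30],[0,0,0],[0,0,0],[0,0,0]],"roll":[0,0,0,0,0,0,0,0],"fingers":[0.5,0.5,0.5,0.5,0.5,0.5,0.5,0.5]}'
python3 - <<'E'
from h import *
print(rel([.6055,-.045,.0323],np.radians(-4.2)+np.pi/2))
E
```

```text
position: [0.6085, -0.3293, -0.0254]
contact_force: [-0.1, -0.6, 0.8]
clock: 54.5
position: [0.6088, -0.3296, -0.0249]
ee_rot: [0.0, 0.993, -0.117, 0.0]
contact_force: [0.2, 0.2, 3.4]
width: 0.0586
gripper_force: 44.1
clock: 55.3
position: [0.6073, -0.3284, 0.1011]
ee_rot: [-0.001, 0.993, -0.117, -0.001]
contact_force: [0.2, 0.5, -2.2]
width: 0.0586
gripper_force: 43.7
(array([ -67.6, -275.1,   69.3]), np.float64(-0.1618902401737472))
```

```bash
python3 -m crank '{"translation":[[-8,-33,0],[-11.5,-46.5,0],[-11.5,-46.5,0],[-11.5,-46.5,0],[-11.5,-46.5,0],[-8.6,-36,0],[-5,-20,0],[0,0,0]],"roll":[0,0,0,0,0,0,0,0],"fingers":[0.5,0.5,0.5,0.5,0.5,0.5,0.5,0.5]}' | grep pos
python3 -m crank '{"translation":[[0,0,0],[0,0,10],[0,0,10],[0,0,10],[0,0,0],[0,0,0],[0,0,0]],"roll":[-0.081,-0.081,0,0,0,0,0],"fingers":[0.5,0.5,0.5,0.5,0.5,0.5,0.5]}' | grep -E 'pos|rot'
python3 - <<'E'
from h import *
print(rel([.605,-.045,.0323],np.radians(-4.2)+np.pi/2))
E
```

```text
position: [0.605, -0.0425, 0.1007]
position: [0.6072, -0.0464, 0.0728]
ee_rot: [0.0, 0.999, -0.037, 0.0]
(array([-2.3, -1.2, 40.5]), np.float64(-0.0005469619356981426))
```

```bash
python3 -m crank '{"translation":[[-2,-1.2,12],[0,0,12],[0,0,8],[0,0,4],[0,0,0],[0,0,0],[0,0,0]],"roll":[0,0,0,0,0,0,0],"fingers":[0.5,0.5,0.5,0.5,0.5,0.5,0.5]}' | grep -E 'pos|cont'
python3 -m crank '{"translation":[[0,0,1],[0,0,1],[0,0,0],[0,0,0]],"roll":[0,0,0,0],"fingers":[0.5,0.5,0.5,0.5]}'  | grep -E 'pos|cont'
python3 - <<'E'
from h import *
print(rel([.605,-.045,.032],np.radians(-4.2)+np.pi/2))
E
```

```text
position: [0.6054, -0.0448, 0.037]
contact_force: [-0.7, -0.5, -1.2]
position: [0.605, -0.0448, 0.0346]
contact_force: [0.3, 0.2, -1.6]
(array([0.1, 0.2, 2.6]), np.float64(8.376564386480823e-05))
```

```bash
python3 -m crank '{"translation":[[0,0.2,1.2],[0,0,0.8],[0,0,0],[0,0,0]],"roll":[0,0,0,0],"fingers":[0.5,0.5,0.5,0.5]}'  | grep -E 'pos|cont'
python3 -m crank '{"translation":[[0,0,0.6],[0,0,0],[0,0,0]],"roll":[0,0,0],"fingers":[0.5,0.5,0.5]}'  | grep -E 'pos|cont'
python3 -m crank '{"translation":[[0,0,0],[0,0,0],[0,0,0],[0,0,-10],[0,0,-40],[0,0,-50],[-30,0,-40],[-30,0,-20]],"roll":[0,0,0,0,0,0,0,0],"fingers":[0.85,0.85,0.85,0.85,0.85,0.85,0.85,0.85]}' | grep pos
python3 -m crank '{"translation":[[-40,-20,0],[0,0,0],[0,0,0],[0,0,0],[0,0,0]],"roll":[0,0,0,0,0],"fingers":[0.85,0.85,0.85,0.85,0.85]}' | grep -E 'pos|rot'
python3 - <<'E'
from h import *
w=shot('w18');c=ld('w18.npz'); print('pile z.072');inlays(w,c,.072); print('table');inlays(w,c,.016)
print(rel([.422,.0545,.008],np.radians(90-2.4)))
E
```

```text
position: [0.6049, -0.045, 0.0325]
contact_force: [0.1, 0.1, -1.7]
position: [0.6049, -0.0449, 0.0319]
contact_force: [-0.4, 0.1, -1.2]
position: [0.547, -0.041, 0.1968]
position: [0.5078, -0.0181, 0.1919]
ee_rot: [0.0, 0.999, -0.037, 0.0]
pile z.072
inlay [343.  84.] [ 0.6064 -0.0454] [39.1 99. ] -4.1
inlay [143.  96.] [0.6294 0.1655] [111.4 127.8] -2.3
inlay [270. 243.] [0.4484 0.0415] [32.5 81.7] -2.5
inlay [601. 260.] [ 0.3641 -0.4469] [ 87.6 100.7] 50.1
table
inlay [343.  84.] [ 0.6102 -0.0495] [ 46.6 117.9] -4.1
inlay [143.  96.] [0.6376 0.2018] [132.7 152.3] -2.3
inlay [270. 243.] [0.4221 0.0541] [38.7 97.3] -2.5
inlay [601. 260.] [ 0.3216 -0.5277] [104.4 120. ] 50.1
(array([-90.7, -66.1, 183.7]), np.float64(-0.03162413522580465))
```

Pile is on target. Last plaque.

```bash
python3 -m crank '{"translation":[[-30,-22,20],[-30,-22,20],[-30,-22,30],[0,0,0],[0,0,0],[0,0,0],[0,0,0]],"roll":[0,0,-0.032,0,0,0,0],"fingers":[0.87,0.87,0.87,0.87,0.87,0.87,0.87]}' | grep pos
python3 - <<'E'
from h import *
w=shot('w19');c=ld('w19.npz'); inlays(w,c,.016)
print(rel([.422,.0545,-.0235],np.radians(87.6)))
E
```

```text
position: [0.4241, 0.0541, 0.1229]
inlay [93. 56.] [0.5898 0.2978] [67.1 90.6] 60.6
inlay [323.  72.] [0.5375 0.0334] [  5.  371.2] 85.8
inlay [322. 190.] [0.4217 0.0534] [39.5 98.7] -2.4
inlay [150. 213.] [0.4068 0.2443] [23.6 67.5] -60.7
(array([ -2.2,  -0.3, 146.3]), np.float64(-0.0002939715674097343))
```

```bash
python3 -m crank '{"translation":[[-2,0.6,20],[0,0,40],[0,0,38],[0,0,25],[0,0,10],[0,0,0],[0,0,0],[0,0,0]],"roll":[0,0,0,0,0,0,0,0],"fingers":[0.87,0.87,0.87,0.87,0.87,0.87,0.87,0.87]}' | grep -E 'pos|cont'
python3 - <<'E'
from h import *
print(rel([.4217,.0537,-.0235],np.radians(87.6)))
E
```

```text
position: [0.4214, 0.0541, -0.0098]
contact_force: [0.4, 0.2, 0.2]
(array([ 0.3,  0.4, 13.7]), np.float64(0.0005559169522211249))
```

```bash
python3 -m crank '{"translation":[[0.5,0.3,7],[0,0,4],[0,0,2],[0,0,0.7],[0,0,0],[0,0,0]],"roll":[0,0,0,0,0,0],"fingers":[0.87,0.87,0.87,0.87,0.87,0.87]}' | grep -E 'pos|cont'
python3 -m crank '{"translation":[[0,0,0],[0,0,0],[0,0,0],[0,0,0],[0,0,0]],"roll":[0,0,0,0,0],"fingers":[0.57,0.57,0.57,0.57,0.57]}' 40
python3 -m crank '{"translation":[[0,0,-3],[0,0,-15],[0,0,-40],[0,0,-45],[0,0,-45],[0,0,0],[0,0,0],[0,0,0]],"roll":[0,0,0,0,0,0,0,0],"fingers":[0.5,0.5,0.5,0.5,0.5,0.5,0.5,0.5]}'
python3 - <<'E'
from h import *
print(rel([.6055,-.045,.048],np.radians(-4.2)+np.pi/2))
E
```

```text
position: [0.4202, 0.0539, -0.0247]
contact_force: [0.7, 0.6, -0.4]
clock: 62.6
position: [0.4203, 0.0539, -0.0243]
ee_rot: [0.0, 1.0, -0.021, 0.0]
contact_force: [-0.2, -0.4, 6.7]
width: 0.0583
gripper_force: 42.8
clock: 63.4
position: [0.4186, 0.0539, 0.1219]
ee_rot: [0.0, 1.0, -0.021, -0.002]
contact_force: [-0.6, 0.2, -1.6]
width: 0.0581
gripper_force: 43.9
(array([191. ,  91.1,  73.3]), np.float64(0.032055042983763826))
```

```bash
python3 -m crank '{"translation":[[27,13,0],[40,19,0],[40,19,0],[40,19,0],[28,13,0],[15,8,0],[0,0,0],[0,0,0]],"roll":[0,0,0,0,0,0,0.032,0],"fingers":[0.5,0.5,0.5,0.5,0.5,0.5,0.5,0.5]}' | grep pos
python3 -m crank '{"translation":[[0,0,10],[0,0,10],[0,0,10],[0,0,0],[0,0,0],[0,0,0]],"roll":[0,0,0,0,0,0],"fingers":[0.5,0.5,0.5,0.5,0.5,0.5]}' | grep -E 'pos|rot'
python3 - <<'E'
from h import *
print(rel([.6043,-.045,.0477],np.radians(-4.2)+np.pi/2))
E
```

```text
position: [0.6051, -0.045, 0.1201]
position: [0.6066, -0.0448, 0.0937]
ee_rot: [0.0, 0.999, -0.037, 0.0]
(array([-2.3,  0.3, 46. ]), np.float64(0.00028601387868221195))
```

```bash
python3 -m crank '{"translation":[[-2,0.3,14],[0,0,14],[0,0,10],[0,0,4],[0,0,0],[0,0,0],[0,0,0]],"roll":[0,0,0,0,0,0,0],"fingers":[0.5,0.5,0.5,0.5,0.5,0.5,0.5]}' | grep -E 'pos|cont'
python3 -m crank '{"translation":[[0,0,1],[0,0,1],[0,0,0],[0,0,0]],"roll":[0,0,0,0],"fingers":[0.5,0.5,0.5,0.5]}'  | grep -E 'pos|cont'
python3 - <<'E'
from h import *
print(rel([.6043,-.045,.0477],np.radians(-4.2)+np.pi/2))
E
```

```text
position: [0.6049, -0.0451, 0.052]
contact_force: [-0.2, 0.1, -1.1]
position: [0.6042, -0.045, 0.0493]
contact_force: [-0.0, -0.0, -0.9]
(array([ 0. , -0. ,  1.6]), np.float64(8.258846082842553e-05))
```

```bash
python3 -m crank '{"translation":[[0,0,1],[0,0,0.4],[0,0,0],[0,0,0]],"roll":[0,0,0,0],"fingers":[0.5,0.5,0.5,0.5]}'  | grep -E 'pos|cont'
python3 -m crank '{"translation":[[0,0,0],[0,0,0],[0,0,0],[0,0,-10],[0,0,-40],[0,0,-50],[-40,0,-30],[-40,0,-20]],"roll":[0,0,0,0,0,0,0,0],"fingers":[0.85,0.85,0.85,0.85,0.85,0.85,0.85,0.85]}' | grep pos
python3 -m crank '{"translation":[[-30,-30,-20],[0,-40,-20],[0,-40,0],[0,0,0],[0,0,0],[0,0,0],[0,0,0]],"roll":[0,0,0,0,0,0,0],"fingers":[0.85,0.85,0.85,0.85,0.85,0.85,0.85]}' | grep -E 'pos|rot'
python3 - <<'E'
from h import *
w=shot('w20');c=ld('w20.npz'); print('pile z.088');inlays(w,c,.088)
# mallet head: bright blob near mat ; mat by colour
q=proj('wrist',[.429,.211,.04],c).astype(int); h=cv2.cvtColor(w,cv2.COLOR_BGR2HSV); print(q)
x0,y0=q-60; sub=h[max(y0,0):q[1]+60,max(x0,0):q[0]+60]
for nm,m,z in [('mat',sub[...,1]>75,.004),('head',(sub[...,1]<40)&(sub[...,2]>165),.04)]:
    n,l,s,cc=cv2.connectedComponentsWithStats(cv2.morphologyEx(m.astype(np.uint8),cv2.MORPH_OPEN,np.ones((3,3),np.uint8)))
    for i in range(1,n):
        if s[i,4]>150:
            k=max(cv2.findContours((l==i).astype(np.uint8),0,1)[0],key=cv2.contourArea)[:,0].astype(np.float32)
            k=k+[max(x0,0),max(y0,0)]; P=np.array([pt('wrist',*a,z,c)[:2] for a in k],np.float32); ce,r=cv2.minEnclosingCircle(P*1000); print(nm,s[i].tolist(),np.round(ce,1),round(r,1))
# T-bar roll box
q=proj('wrist',[.621,.163,.13],c); print('roll expected px',q.round(0))
E
```

```text
position: [0.6042, -0.045, 0.0478]
contact_force: [0.3, 0.1, -1.2]
position: [0.5257, -0.0395, 0.2014]
position: [0.5025, 0.0717, 0.2376]
ee_rot: [0.0, 0.999, -0.037, -0.0]
pile z.088
inlay [241.  78.] [0.628  0.1512] [ 61.1 116.1] 1.6
inlay [425.  78.] [ 0.6069 -0.0462] [39.1 99.5] -4.4
inlay [613. 239.] [ 0.3721 -0.4208] [86.1 97.1] 50.3
[222 232]
mat [37, 19, 65, 63, 1827] [428.3 210.9] 50.0
mat [37, 55, 33, 38, 782] [392.6 243.3] 38.1
head [45, 46, 34, 32, 404] [426.9 210.9] 24.3
roll expected px [213.  75.]
```

```bash
python3 -c "
from rig import manip
print(manip.get_state()['clock']); print(manip.sign_off())"
```

```text
67.85
the job is handed in; nothing more can be done
None
```

I handed the job in at 67.9 s: T-bar stood loosely and tapped down to the sleeve's stop (lock inferred from height and force), mallet upright within about 1.5 mm of its mat's centre, and all four plaques piled flat and inlay up within about 2 mm of the pad's centre; I never touched the bottle, jar, gift box or look-alikes.

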